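# Put the tapas set away

## Task

Put the washed tapas set away. Swing up the handle of each steel pail and hang the pail by it on the stand, one pail on each double hook with the handle's wire down in both prongs, and stack all the loose wooden boards flat and squarely in one pile on the wooden rest, between its uprights. Leave the mug, the pepper mill and the spice jar behind them where they are.

Things in the scene. Friction and masses are not known exactly. Their poses are not given: they have to be found in the camera images.
- stand: Fixed stand: steel base plate 130 x 240 x 10 mm; on it a steel frame, a 10 mm crossbar along y 213 mm above the worktop on two posts, with two double hooks that reach forward. Origin: centre of the base's underside; x to its back, y to its left. Hook seats at x = -25, y = +62 and -62 mm; crossbar and posts at x = +45 mm. A pail enters from the front, rim below the prongs, and is lowered.
- hook_left (a point): Seat of the left double hook, where the middle of a hung bail's wire lies: midway between two prongs (6 mm rods 27 mm to either side, 48 mm clear between) and 5 mm above the bottom of their V troughs, 193 mm above the worktop. Prong tips turn up 13 mm in front of the seat, top at 210 mm; behind it the prongs rise to the crossbar's height within 13 mm. Axes as the stand's.
- hook_right (a point): The same for the right double hook, 124 mm to the right of the left one along the stand's y.
- rest: Fixed light-wood rest for the boards: base 138 x 46 mm, 12 mm thick, with an upright (8 mm thick, 36 mm wide, 58 mm tall) at each end of its length; 120 mm free between the uprights, both long sides open. Origin: centre of its underside; x along its length, z up. Behind it all, from 600 mm ahead of the robot base, wall cabinets hang 470 mm above the worktop.
- rest_seat (a point): Centre of the top face of the rest's base, 12 mm above the worktop; axes as the rest's.
- pail_1: Small steel serving pail, 84 mm high, 83 mm across the rim, 66 mm across the foot, 101 mm over the bail's legs, about 0.25 kg. Origin: centre of its underside; z up. Its bail swings about an axis along the pail's y, through its middle, 76 mm above the underside, and starts lying flat on the pail's +x side. Both pails are alike.
- pail_1_bail (a joint): Angle of the pail's wire bail, rad: 0 = upright over the pail, +1.53 = lying flat, level with the rim, toward the pail's +x (its stop), -1.53 flat to the other side. It swings freely and falls to a side when let go.
- pail_1_grip (a point): Middle of the bail's straight top on the wire's centre line, 84 mm from the hinge axis. The wire is 5.6 mm thick, its straight top 76 mm long, along the pail's y. Here a wooden roller, 16 mm thick and 30 mm long, turns freely on the wire: pinched fingers can keep their attitude while the bail swings up. With the bail flat about 35 mm are free between roller and pail.
- pail_2: Small steel serving pail, 84 mm high, 83 mm across the rim, 66 mm across the foot, 101 mm over the bail's legs, about 0.25 kg. Origin: centre of its underside; z up. Its bail swings about an axis along the pail's y, through its middle, 76 mm above the underside, and starts lying flat on the pail's +x side. Both pails are alike.
- pail_2_bail (a joint): Angle of the pail's wire bail, rad: 0 = upright over the pail, +1.53 = lying flat, level with the rim, toward the pail's +x (its stop), -1.53 flat to the other side. It swings freely and falls to a side when let go.
- pail_2_grip (a point): Middle of the bail's straight top on the wire's centre line, 84 mm from the hinge axis. The wire is 5.6 mm thick, its straight top 76 mm long, along the pail's y. Here a wooden roller, 16 mm thick and 30 mm long, turns freely on the wire: pinched fingers can keep their attitude while the bail swings up. With the bail flat about 35 mm are free between roller and pail.
- board_1: Wooden tapas board 110 x 54 x 12 mm, about 70 g, lying flat. Origin: centre of its underside; x along its length, z up. All boards are alike; two or three are there, an absent one reads None.
- board_2: Wooden tapas board 110 x 54 x 12 mm, about 70 g, lying flat. Origin: centre of its underside; x along its length, z up. All boards are alike; two or three are there, an absent one reads None.
- board_3: Wooden tapas board 110 x 54 x 12 mm, about 70 g, lying flat. Origin: centre of its underside; x along its length, z up. All boards are alike; two or three are there, an absent one reads None.
- mug_1: Bystander: green and white mug, 101 mm tall, behind the work. Origin: centre of its underside.
- mill_2: Bystander: dark wooden pepper mill, 58 x 58 x 170 mm, near the back. Origin: centre of its underside.
- spice_jar_1: Bystander: spice jar with a black cap, 41 x 41 x 105 mm, near the back. Origin: centre of its underside.

How it is judged:
By the outcome, as a careful person would: the job done as asked, in the order asked, and still so for the second after the job is handed in, with the robot touching nothing.
Of board_1, board_2, board_3 only 2 to 3 are there at a start; the rules pass over those that are not, and their reading is None.
At some moment in a run one of pail_1, board_1, board_2, board_3 may be knocked a few centimetres aside while the robot is not near it.
It also fails if it takes over 208 s, if anything falls off the work surface, if the arm or the gripper's body presses on something with over 40 N, if the wrist force passes 120 N, or if a joint passes its speed limit or range.

## Robot

A 6-joint arm with a two-finger parallel gripper is mounted at the origin on a cart in front of the work surface, level with it; the furniture and walls round the work are solid. World frame = base frame: x ahead of the robot, y to its left, z up, the work surface at z = 0. Lengths are in mm, angles in rad, forces in N, time in s.
With the tool pointing down it reaches from about 325 to 850 mm from the base axis. Payload 15.5 kg.
Tool frame: the origin (TCP) lies midway between the tips of the shut fingers; the grasp point (between the pads) lies 19 mm behind it; z points along the fingers, y is the line along which they close (so a half turn about z gives the same grasp; the last joint's range is limited). The gripper opens to 91 mm and grips with 3 to 60 N. Pads are 32 mm wide; open, the fingers measure 118 mm over their backs; the gripper's body (76 mm by 178 mm) begins 60 mm behind the grasp point.
Start: joints at [-1.202, 0.494, 1.345, -0, 1.302, -0.096], TCP at [279.595, -558.975, 213.915] pointing down, gripper open.
Joint ranges: [-2.91, 2.91], [-0.82, 2.16], [0.22, 2.67], [-1.22, 4.37], [0.12, 2.79], [-3.08, 3.08]. Speed limits (rad/s): [1.89, 1.89, 2.57, 3.01, 3.01, 3.01].

## Interface

Orientations are given as a unit quaternion [w, x, y, z].
In Python, from station import monitor, vision, workorder gives the robot as it stands.
- The arm moves only by the tool carry_out, never from a script. Its argument "rows" is a list of rows, each an object with "delta_pos": the shift along the tool's x, y, z in mm, a list of three; "roll": the turn about the tool's z in degrees; "jaw": the opening, from 0 (shut) to 1 (fully open). In form: [{"delta_pos": [dx, dy, dz], "roll": roll, "jaw": jaw}, ...]. A call has 1 to 12 rows; each row is the pose to reach, as a shift and turn from the pose commanded when the call began, along the tool's axes at that moment; what a row does not reach only later rows make up. A row lasts 1/10 s, in which the tool goes at most 50 mm and 8.59 degrees, less where a joint would pass 70% of its speed; a pose out of reach is approached as far as the arm can. A call with a gripper value outside its range is refused whole. The fingers move at their own pace and stop on an object; the grip force is fixed at half the most. Time passes only in rows, so rows that repeat a pose let the fingers close. It gives the time, the measured TCP pose, the force, the opening and the grip force at its end, in the units of the state.
- monitor.observe(): the state, without advancing time (a new reading comes with each control period).
- vision.read_camera(name): name is "side" or "top"; returns the picture (384x512x3 uint8, red, green, blue); there is no depth.
- vision.camera_model(name): a dict with "vertical_fov" (degrees; the focal length in pixels is half the picture's height over the tangent of half this angle, whatever the lens; pixels are square), "cx", "cy" (the principal point, pixels), "position" and "orientation" of the camera in the world. Camera axes: x right, y down, z forward; pixel columns grow to the right and rows downward; lengths in mm; the calibration is good to about 2 mm. A picture is of the moment at which its call begins. camera_model takes no time and is no camera call.
- workorder.close_job(): hands the job in; it is judged then, once.
The state is a dict: "time": time; "qpos": joint angles; "qd": joint speeds; "joint_torque": joint torques, N m; "eef_pos": TCP position; "tool_rot": TCP orientation; "force": force on the tool from outside, world axes, zero at the start; "wrist_torque": the same for the moment, N m; "opening": finger opening in mm; "grip_force": force on a finger pad.
Only numpy, scipy, OpenCV 4.12 (cv2) and the standard library are available. Lean on these libraries where they do the work, as an engineer would, in place of code of your own. Each camera call takes 0.05 s, during which the arm holds its last target. There are 200 camera calls.

## Working session

There is one attempt and no reset: what is moved stays moved. The work goes in short steps, Python scripts to look and compute and a tool call to move; the robot and the scene stay as the last step left them, time stands still between calls to the robot, and variables do not carry over. Pictures are saved under pics/ and viewed, at most 14 in all, crops included, and the job is handed in when it is done.

Besides the shell and the picture viewer there is one more tool, called by a JSON object that holds its "api" and its "payload". carry_out: Moves the arm, as the interface text tells. Its arguments: {"type":"object","properties":{"rows":{"type":"array","items":{"type":"object","properties":{"delta_pos":{"type":"array","items":{"type":"number"}},"roll":{"type":"number"},"jaw":{"type":"number"}}}}},"required":["rows"]}

```bash
mkdir -p pics
cat > h.py <<'E'
import numpy as np,cv2
from scipy.spatial.transform import Rotation as R
from station import monitor,vision,workorder
def snap(n,f):
    im=vision.read_camera(n); cv2.imwrite(f'pics/{f}.png',im[:,:,::-1]); return im
def cam(n):
    m=vision.camera_model(n); q=m['orientation']
    f=192/np.tan(np.radians(m['vertical_fov'])/2)
    return m,R.from_quat([q[1],q[2],q[3],q[0]]).as_matrix(),f
def ray(n,u,v,z):
    m,M,f=cam(n); d=M@np.array([(u-m['cx'])/f,(v-m['cy'])/f,1]); p=np.array(m['position'])
    return p+d*(z-p[2])/d[2]
def proj(n,P):
    m,M,f=cam(n); c=M.T@(np.array(P)-np.array(m['position'])); return c[0]/c[2]*f+m['cx'],c[1]/c[2]*f+m['cy']
def tool():
    s=monitor.observe(); q=s['tool_rot']; return np.array(s['eef_pos']),R.from_quat([q[1],q[2],q[3],q[0]]).as_matrix(),s
E
python3 - <<'E'
from h import *
for n in('side','top'):
    snap(n,n+'0'); print(vision.camera_model(n))
p,M,s=tool(); print(p,M.round(3),s['opening'])
E
```

```text
{'vertical_fov': 44.89464699232888, 'cx': 250.4675076444827, 'cy': 196.24480586049148, 'position': array([ 571.47027441, 1343.60328686,  736.03036249]), 'orientation': array([ 1.95075840e-04,  1.34940171e-02,  8.47702077e-01, -5.30300916e-01])}
{'vertical_fov': 55.73301771926107, 'cx': 249.18968032250518, 'cy': 192.14582666398613, 'position': array([ 362.33462144,   64.55212065, 1360.16002713]), 'orientation': array([ 0.05835847, -0.70498493,  0.70570645, -0.03960974])}
[ 279.46127408 -558.66888935  213.39943827] [[ 0.894  0.447 -0.   ]
 [ 0.447 -0.894  0.001]
 [ 0.    -0.001 -1.   ]] 91.19785623043983
```

View pics/top0.png

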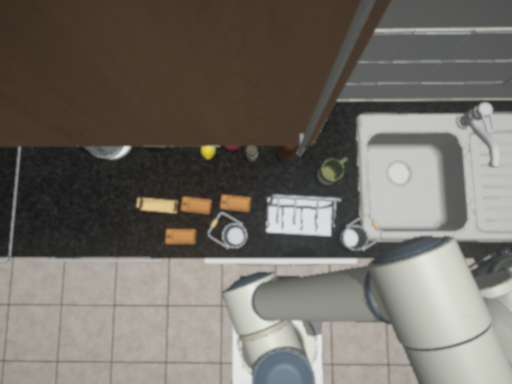

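View pics/side0.png

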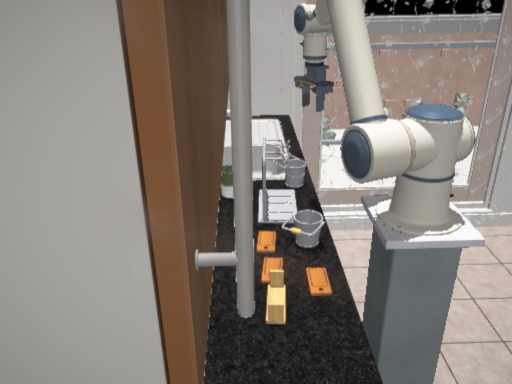

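Run:
```python
from h import *
a=cv2.imread('pics/top0.png')[180:255,125:390]; b=cv2.imread('pics/side0.png')[125:330,195:345]
cv2.imwrite('pics/c1.png',cv2.resize(a,None,fx=3,fy=3,interpolation=cv2.INTER_CUBIC))
cv2.imwrite('pics/c2.png',cv2.resize(b,None,fx=2.9,fy=2.9,interpolation=cv2.INTER_CUBIC))
im=cv2.imread('pics/top0.png'); hsv=cv2.cvtColor(im,cv2.COLOR_BGR2HSV)
m=cv2.inRange(hsv,(5,110,80),(25,255,255)); m[:180]=0;m[255:]=0
n,l,st,c=cv2.connectedComponentsWithStats(m)
for i in range(1,n):
    if st[i,4]<8: continue
    pts=np.argwhere(l==i)[:,::-1].astype(np.float32); r=cv2.minAreaRect(pts)
    P=np.array([ray('top',*q,12)[:2] for q in pts]); C=P.mean(0); w,v=np.linalg.eigh(np.cov(P.T))
    print(st[i],c[i].round(1),C.round(1),'ax',np.degrees(np.arctan2(v[1,1],v[0,1])).round(1),'LxW',np.sqrt(12*w[::-1]).round(0),im[int(c[i][1]),int(c[i][0])])
```

```text
[219 194  32  18 494] [234.7 202.6] [511.2 154.8] ax 84.5 LxW [113.  61.] [ 92 146 196]
[180 196  32  19 510] [195.7 204.9] [503.1 300.9] ax 82.7 LxW [117.  61.] [ 88 143 193]
[164 228  33  17 527] [180.2 236. ] [387.3 356. ] ax 90.3 LxW [116.  62.] [ 90 144 193]
```

View pics/c1.png

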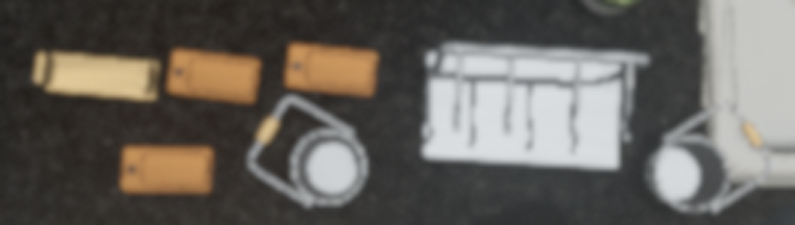

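View pics/c2.png

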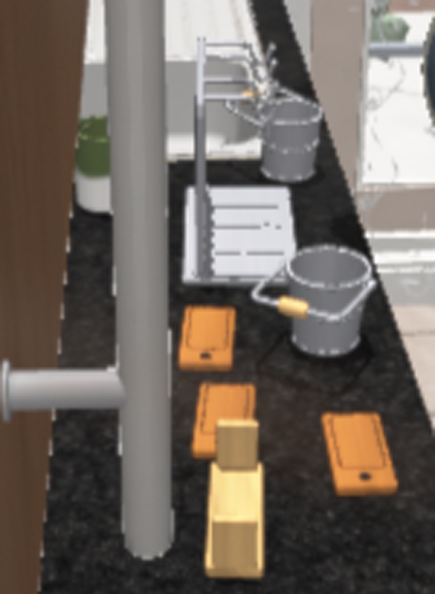

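```bash
cat > fit.py <<'E'
from h import *
from scipy.optimize import least_squares,minimize
def place(P,t): c,s=np.cos(t[2]),np.sin(t[2]); P=np.atleast_2d(P); return np.c_[t[0]+c*P[:,0]-s*P[:,1],t[1]+s*P[:,0]+c*P[:,1],P[:,2]]
def kfit(obs,t0):
    def r(t): return np.concatenate([np.array(proj(n,place(P,t)[0]))-uv for n,P,uv in obs])
    s=least_squares(r,t0,x_scale=[10,10,.1],loss='soft_l1'); return s.x,r(s.x)
def box(x0,x1,y0,y1,z0,z1): return np.array([[x,y,z] for x in(x0,x1) for y in(y0,y1) for z in(z0,z1)])
BOARD=[box(-55,55,-27,27,0,12)]
REST=[box(-69,69,-23,23,0,12),box(60,69,-18,18,0,58),box(-69,-60,-18,18,0,58)]
K=6
def sil(n,parts,t,roi):
    x,y,w,h=roi; m=np.zeros((h*K,w*K),np.uint8)
    for P in parts:
        q=np.array([proj(n,p) for p in place(P,t)]); q=((q-[x,y]+.5)*K-.5)
        cv2.fillConvexPoly(m,cv2.convexHull(np.round(q*16).astype(np.int32)),255,shift=4)
    return cv2.resize(m,(w,h),interpolation=cv2.INTER_AREA)/255.
def sfit(views,parts,t0):   # views: (cam, mask float, roi)
    f=lambda t: sum(np.abs(sil(n,parts,t,r)-M).sum() for n,M,r in views)
    s=minimize(f,t0,method='Nelder-Mead',options=dict(initial_simplex=np.array(t0)+np.array([[0,0,0],[8,0,0],[0,8,0],[0,0,.1]]),xatol=.1,fatol=.05)); return s.x,s.fun
def wood(im,kind):
    h=cv2.cvtColor(im,cv2.COLOR_RGB2HSV)
    return cv2.inRange(h,(5,110,60),(16,255,255)) if kind=='b' else cv2.inRange(h,(15,50,60),(32,255,255))
def mfit(ims,kind,parts,t0,cams=('top','side'),pad=6):
    V=[]
    for n in cams:
        q=np.array([proj(n,p) for P in parts for p in place(P,t0)]); a=q.min(0)-pad; b=q.max(0)+pad
        x,y=a.astype(int); w,h=(b-a).astype(int)+1; V.append((n,wood(ims[n],kind)[y:y+h,x:x+w]/255.,(x,y,w,h)))
    return sfit(V,parts,t0)
E
cat > m1.py <<'E'
from fit import *
ims={n:cv2.imread(f'pics/{n}0.png')[:,:,::-1].copy() for n in('top','side')}
for n in ims:
    h=cv2.cvtColor(ims[n],cv2.COLOR_RGB2HSV)
    for q in ([(148,205),(170,206),(180,205),(180,236)] if n=='top' else [(272,308),(276,276),(283,308),(318,280),(266,240)]): print(n,q,h[q[1],q[0]])
for t0 in([511,155,1.5],[503,301,1.45],[387,356,1.57]):
    for cs in(('top',),('side',),('top','side')):
        x,f=mfit(ims,'b',BOARD,t0,cs); print('board',cs,x.round(2),round(f,1))
t0=[*ray('top',158,205,12)[:2],1.5]
for cs in(('top',),('side',),('top','side')):
    x,f=mfit(ims,'r',REST,t0,cs); print('rest',cs,x.round(2),round(f,1))
T=lambda x,y:np.array([125+(x+.5)/3-.5,180+(y+.5)/3-.5]); S=lambda x,y:np.array([195+(x+.5)/2.9-.5,125+(y+.5)/2.9-.5])
obs=[('top',[-65,120,10],T(422,158)),('top',[-65,-120,10],T(620,168)),('side',[-65,120,10],S(297,278)),('side',[65,120,10],S(183,278)),('side',[-65,-120,10],S(290,186)),('side',[65,-120,10],S(187,186))]
x,r=kfit(obs,[470,-60,0]);print('stand',x.round(3),r.round(1))
for cs in('top','side'):
    o=[a for a in obs if a[0]==cs]; x,r=kfit(o,[470,-60,0]);print(cs,x.round(3),r.round(1))
for nm,o,t0 in(('L',[('top',[0,0,84],T(332,168)),('top',[84,0,79],T(268,130)),('side',[0,0,84],S(329,268)),('side',[84,0,79],S(293,306))],[400,160,.8]),
 ('R',[('top',[0,0,84],T(688,175)),('top',[84,0,79],T(752,133)),('side',[0,0,84],S(291,113)),('side',[84,0,79],S(249,94))],[400,-270,-.8])):
    x,r=kfit(o,t0);print(nm,x.round(3),r.round(1),'grip',place([84,0,79],x).round(1))
E
python3 m1.py
```

```text
top (148, 205) [ 20  80 222]
top (170, 206) [ 20  82 217]
top (180, 205) [ 14 133  88]
top (180, 236) [ 15 135 192]
side (272, 308) [ 17 120 160]
side (276, 276) [ 17 118 171]
side (283, 308) [ 17 120 198]
side (318, 280) [ 14 168 227]
side (266, 240) [ 14 169 230]
board ('top',) [512.05 154.8    1.45] 65.6
board ('side',) [508.14 149.93   1.47] 75.8Traceback (most recent call last):
  File "m1.py", line 8, in <module>
    x,f=mfit(ims,'b',BOARD,t0,cs); print('board',cs,x.round(2),round(f,1))
        ~~~~^^^^^^^^^^^^^^^^^^^^^
  File "fit.py", line 28, in mfit
    return sfit(V,parts,t0)
  File "fit.py", line 19, in sfit
    s=minimize(f,t0,method='Nelder-Mead',options=dict(initial_simplex=np.array(t0)+np.array([[0,0,0],[8,0,0],[0,8,0],[0,0,.1]]),xatol=.1,fatol=.05)); return s.x,s.fun
    res = _minimize_neldermead(fun, x0, args, callback, bounds=bounds,
                               **options)
    fxe = func(xe)
    fx = function(np.copy(x), *(wrapper_args + args))
  File "fit.py", line 18, in <lambda>
    f=lambda t: sum(np.abs(sil(n,parts,t,r)-M).sum() for n,M,r in views)
                ~~~^^^^^^^^^^^^^^^^^^^^^^^^^^^^^^^^^^^^^^^^^^^^^^^^^^^^^
  File "fit.py", line 18, in <genexpr>
    f=lambda t: sum(np.abs(sil(n,parts,t,r)-M).sum() for n,M,r in views)
                           ~~~^^^^^^^^^^^^^
  File "fit.py", line 14, in sil
    q=np.array([proj(n,p) for p in place(P,t)]); q=((q-[x,y]+.5)*K-.5)
                ~~~~^^^^^
  File "h.py", line 14, in proj
    m,M,f=cam(n); c=M.T@(np.array(P)-np.array(m['position'])); return c[0]/c[2]*f+m['cx'],c[1]/c[2]*f+m['cy']
          ~~~^^^
  File "h.py", line 7, in cam
    m=vision.camera_model(n); q=m['orientation']
ValueError: time passes only in moves, steps and waits
```

```bash
python3 - <<'E'
s=open('h.py').read()
s=s.replace("def cam(n):","import functools\n@functools.lru_cache\ndef cam(n):"); open('h.py','w').write(s)
s=open('fit.py').read()
i=s.index("def wood"); j=s.index("def mfit")
s=s[:i]+'''def wood(im,kind,n):
    h=cv2.cvtColor(im,cv2.COLOR_RGB2HSV); k=105 if n=='top' else 145
    m=cv2.inRange(h,(4,k,40),(24,255,255)) if kind=='b' else cv2.inRange(h,(10,35,50),(32,k-5,255))
    return cv2.morphologyEx(m,cv2.MORPH_CLOSE,np.ones((3,3),np.uint8))
'''+s[j:].replace("wood(ims[n],kind)","wood(ims[n],kind,n)")
open('fit.py','w').write(s)
E
python3 m1.py | grep -v '\['[0-9 ]*'\]$'
python3 - <<'E'
from fit import *
ims={n:cv2.imread(f'pics/{n}0.png')[:,:,::-1].copy() for n in('top','side')}
a=[np.vstack([ims['top'][180:255,125:345],np.repeat(np.maximum(wood(ims['top'],'b','top'),wood(ims['top'],'r','top')//2)[180:255,125:345,None],3,2)])]
s=np.hstack([ims['side'][225:330,250:340],np.repeat(np.maximum(wood(ims['side'],'b','side'),wood(ims['side'],'r','side')//2)[225:330,250:340,None],3,2)])
s=cv2.resize(s,(220,128)); cv2.imwrite('pics/mask.png',cv2.resize(np.vstack(a+[s]),None,fx=2.1,fy=2.1)[:,:,::-1])
E
```

```text
grep: Unmatched [, [^, [:, [., or [=
Exception ignored on flushing sys.stdout:
BrokenPipeError: [Errno 32] Broken pipe
```

View pics/mask.png

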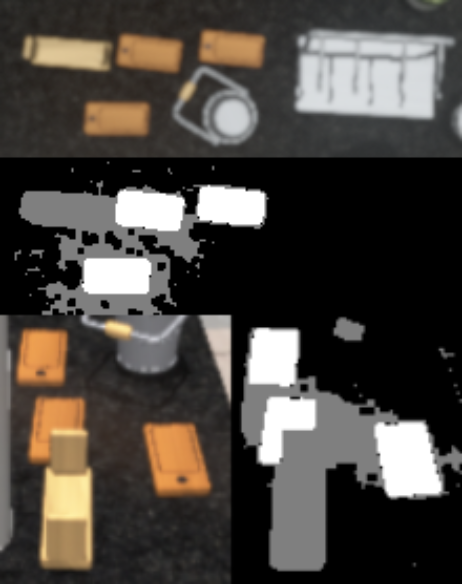

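```bash
sed -i 's/(10,35,50)/(10,35,105)/' fit.py; python3 m1.py | tail -n +10
```

```text
board ('top',) [512.44 154.49   1.46] 70.6
board ('side',) [507.6  149.84   1.48] 77.5
board ('top', 'side') [508.91 152.92   1.47] 166.3
board ('top',) [504.03 302.96   1.48] 91.0
board ('side',) [499.76 296.46   1.45] 247.0
board ('top', 'side') [500.62 300.06   1.45] 345.1
board ('top',) [387.87 357.09   1.57] 79.1
board ('side',) [383.89 353.72   1.54] 49.1
board ('top', 'side') [384.16 355.34   1.55] 140.2
rest ('top',) [503.49 443.35   1.49] 66.8
rest ('side',) [499.66 438.55   1.48] 47.3
rest ('top', 'side') [500.25 440.63   1.48] 152.4
stand [ 4.58268e+02 -8.46180e+01 -6.20000e-02] [ 0.4 -0.  -0.2  0.7  0.6  0.2 -0.6 -0.1 -0.4  0.2 -0.2  0.1]
top [ 4.59589e+02 -8.35740e+01 -5.00000e-02] [ 0.3  0.  -0.3 -0. ]
side [ 4.57666e+02 -8.53550e+01 -6.60000e-02] [ 0.6  0.1 -0.5 -0.3 -0.1  0.2  0.  -0. ]
L [386.055 149.018   1.023] [-0.6  0.3  0.6  0.5 -0.4 -0.5 -0.2  0.6] grip [[429.8 220.7  79. ]]
R [ 379.809 -268.287   -0.992] [ 1.1 -0.2 -0.8  0.6 -0.5 -0.3  0.1  1. ] grip [[ 425.8 -338.6   79. ]]
```

```bash
cat > go.py <<'E'
import sys
from h import *
# usage: go.py x y z yaw_deg(of tool y) ; prints delta & roll
p,M,s=tool()
a=[float(v) for v in sys.argv[1:]]
yaw=np.degrees(np.arctan2(M[1,1],M[0,1]))
print('t',round(s['time'],2),'at',p.round(1),'yaw',round(yaw,1),'open',round(s['opening'],1),'F',np.round(s['force'],1),'q',np.round(s['qpos'],2))
for i in range(0,len(a),4):
    x,y,z,t=a[i:i+4]; d=-((t-yaw+90)%180-90)
    print('delta',(M.T@(np.array([x,y,z])-p)).round(1),'roll',round(d,1),'alt',round(d-180*np.sign(d),1))
E
python3 go.py 426 -338.6 130 -56.8 426 -338.6 60 -56.8
```

```text
t 0.1 at [ 279.5 -558.7  213.4] yaw -63.4 open 91.2 F [-0.7 -0.2  0. ] q [-1.2   0.49  1.35  0.    1.3  -0.1 ]
delta [ 229.5 -131.2   83.6] roll -6.6 alt 173.4
delta [ 229.5 -131.1  153.6] roll -6.6 alt 173.4
```

{"api": "carry_out", "payload": {"rows": [{"delta_pos": [229.5,-131,84],"roll": -6.6,"jaw": 0.45},{"delta_pos": [229.5,-131,84],"roll": -6.6,"jaw": 0.45},{"delta_pos": [229.5,-131,84],"roll": -6.6,"jaw": 0.45},{"delta_pos": [229.5,-131,84],"roll": -6.6,"jaw": 0.45},{"delta_pos": [229.5,-131,84],"roll": -6.6,"jaw": 0.45},{"delta_pos": [229.5,-131,84],"roll": -6.6,"jaw": 0.45},{"delta_pos": [229.5,-131,84],"roll": -6.6,"jaw": 0.45},{"delta_pos": [229.5,-131,84],"roll": -6.6,"jaw": 0.45},{"delta_pos": [229.5,-131,84],"roll": -6.6,"jaw": 0.45},{"delta_pos": [229.5,-131,84],"roll": -6.6,"jaw": 0.45}]}}

```text
time: 1.1
eef_pos: [425.9, -340.2, 130.2]
tool_rot: [0.0, 0.959, 0.285, 0.0]
force: [-0.9, -0.5, 0.4]
opening: 41.2
grip_force: 0.0
```

Run:
```python
from h import *
p,M,s=tool(); print(p,s['opening'])
t=snap('top','t1'); d=snap('side','s1')
print(proj('top',p),proj('side',p),proj('side',[426,-338.6,79]))
a=cv2.resize(t[180:270,310:430],None,fx=4,fy=4,interpolation=cv2.INTER_CUBIC)
b=cv2.resize(d[110:200,230:320],None,fx=4,fy=4,interpolation=cv2.INTER_CUBIC)
cv2.imwrite('pics/v1.png',np.hstack([a[:360],b])[:,:,::-1][:,:800])
```

```text
[ 425.87238916 -340.23039703  130.20442256] 41.15408575820328
(np.float64(379.8038951128202), np.float64(223.77073015609616)) (np.float64(280.7994010381145), np.float64(145.40099515611558)) (np.float64(280.6169680846577), np.float64(158.04942134010687))
```

View pics/v1.png

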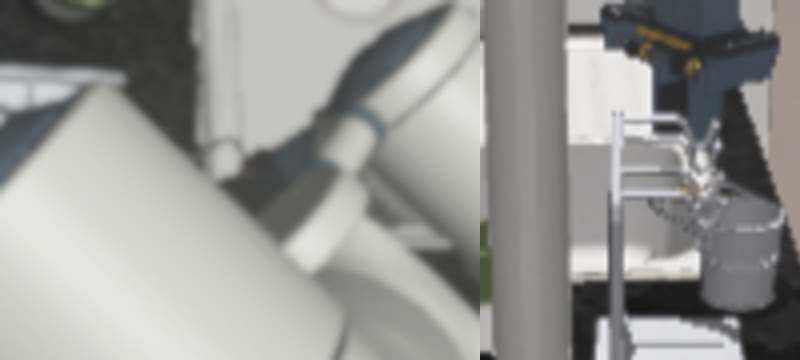

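```bash
python3 - <<'E'
from h import *
print(ray('top',125+752.5/3-.5,180+133.5/3-.5,79), ray('top',125+268.5/3-.5,180+130.5/3-.5,79))
for f in('top0',):
    h=cv2.cvtColor(cv2.imread(f'pics/{f}.png'),cv2.COLOR_BGR2HSV)
    m=cv2.inRange(h,(8,60,90),(30,255,255))
    for x,y in((375,224),(214,223)):
        w=m[y-6:y+7,x-6:x+7]; q=np.argwhere(w).mean(0)+[y-6,x-6]; print((w>0).sum(),q[::-1],ray('top',q[1],q[0],80))
E
python3 go.py 426 -338.6 60 -56.8
```

```text
[ 427.72833261 -341.59017004   79.        ] [431.55468973 222.8867873   79.        ]
18 [375.11111111 224.38888889] [ 426.32582282 -340.44222509   80.        ]
56 [213.69642857 222.75      ] [432.38154477 223.85001114  80.        ]
t 1.2 at [ 425.9 -340.   130.1] yaw -56.9 open 41.1 F [-0.6  0.6  0.8] q [-0.78  0.48  1.64 -0.    1.02  0.21]
delta [ 0.8 -1.1 70.1] roll -0.1 alt 179.9
```

{"api": "carry_out", "payload": {"rows": [{"delta_pos": [0.5,-0.5,20],"roll": 0,"jaw": 0.45},{"delta_pos": [0.5,-0.5,35],"roll": 0,"jaw": 0.45},{"delta_pos": [0.5,-0.5,50],"roll": 0,"jaw": 0.45},{"delta_pos": [0.5,-0.5,60],"roll": 0,"jaw": 0.45},{"delta_pos": [0.5,-0.5,68],"roll": 0,"jaw": 0.45},{"delta_pos": [0.5,-0.5,68],"roll": 0,"jaw": 0.45}]}}

```text
time: 1.8
eef_pos: [426.0, -338.4, 61.2]
tool_rot: [-0.001, 0.958, 0.285, -0.0]
force: [-0.3, 0.1, 0.3]
opening: 41.0
grip_force: 0.0
```

{"api": "carry_out", "payload": {"rows": [{"delta_pos": [0,0,0],"roll": 0,"jaw": 0.1},{"delta_pos": [0,0,0],"roll": 0,"jaw": 0.1},{"delta_pos": [0,0,0],"roll": 0,"jaw": 0.1},{"delta_pos": [0,0,0],"roll": 0,"jaw": 0.1},{"delta_pos": [0,0,0],"roll": 0,"jaw": 0.1},{"delta_pos": [0,0,0],"roll": 0,"jaw": 0.1}]}}

```text
time: 2.4
eef_pos: [426.7, -338.7, 62.1]
tool_rot: [0.0, 0.958, 0.285, 0.0]
force: [1.5, -1.3, 0.7]
opening: 15.4
grip_force: 30.0
```

{"api": "carry_out", "payload": {"rows": [{"delta_pos": [0,-1.1,-10.9],"roll": 0,"jaw": 0.1},{"delta_pos": [0,-3.7,-21.5],"roll": 0,"jaw": 0.1},{"delta_pos": [0,-7.6,-31.7],"roll": 0,"jaw": 0.1},{"delta_pos": [0,-12.8,-41.3],"roll": 0,"jaw": 0.1},{"delta_pos": [0,-19.2,-50.1],"roll": 0,"jaw": 0.1},{"delta_pos": [0,-26.6,-58.1],"roll": 0,"jaw": 0.1},{"delta_pos": [0,-35.1,-65.0],"roll": 0,"jaw": 0.1},{"delta_pos": [0,-44.4,-70.7],"roll": 0,"jaw": 0.1},{"delta_pos": [0,-54.3,-75.2],"roll": 0,"jaw": 0.1},{"delta_pos": [0,-64.8,-78.4],"roll": 0,"jaw": 0.1},{"delta_pos": [0,-75.5,-80.2],"roll": 0,"jaw": 0.1},{"delta_pos": [0,-83.9,-80.6],"roll": 0,"jaw": 0.1}]}}

```text
time: 3.6
eef_pos: [379.8, -267.3, 142.6]
tool_rot: [-0.0, 0.958, 0.286, -0.0]
force: [-0.2, -0.5, -3.4]
opening: 15.4
grip_force: 30.0
```

{"api": "carry_out", "payload": {"rows": [{"delta_pos": [0,0,-10],"roll": 0,"jaw": 0.1},{"delta_pos": [0,0,-25],"roll": 0,"jaw": 0.1},{"delta_pos": [0,0,-45],"roll": 0,"jaw": 0.1},{"delta_pos": [0,0,-65],"roll": 0,"jaw": 0.1},{"delta_pos": [0,0,-75],"roll": 0,"jaw": 0.1},{"delta_pos": [0,0,-75],"roll": 0,"jaw": 0.1},{"delta_pos": [0,0,-75],"roll": 0,"jaw": 0.1}]}}

```text
time: 4.3
eef_pos: [380.4, -268.2, 217.1]
tool_rot: [-0.0, 0.958, 0.285, -0.0]
force: [-0.1, -0.6, -3.6]
opening: 15.1
grip_force: 30.0
```

```bash
python3 go.py 380 -150 216 -3.4  429.8 -144.9 205 -3.4
python3 - <<'E'
from h import *
p,M,s=tool()
d=snap('side','s2'); print(proj('side',p+[0,0,19]))
cv2.imwrite('pics/v2.png',cv2.resize(d[80:240,210:340],None,fx=3.5,fy=3.5,interpolation=cv2.INTER_CUBIC)[:,:,::-1])
E
```

```text
t 4.3 at [ 380.4 -268.2  217.1] yaw -56.8 open 15.1 F [-0.1 -0.6 -3.6] q [-0.74  0.27  1.72 -0.    1.16  0.25]
delta [ 64.3 -99.1   1.1] roll -53.4 alt 126.6
delta [108.8 -76.2  12.1] roll -53.4 alt 126.6
(np.float64(295.47616436627237), np.float64(124.01711635533333))
```

View pics/v2.png

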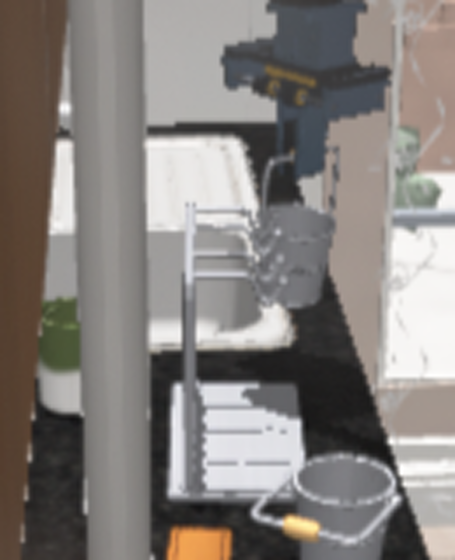

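{"api": "carry_out", "payload": {"rows": [{"delta_pos": [5,-14,0],"roll": -7,"jaw": 0.1},{"delta_pos": [10,-30,0],"roll": -14,"jaw": 0.1},{"delta_pos": [16,-48,0],"roll": -21,"jaw": 0.1},{"delta_pos": [22,-66,0],"roll": -28,"jaw": 0.1},{"delta_pos": [28,-83,0],"roll": -35,"jaw": 0.1},{"delta_pos": [34,-98,0],"roll": -42,"jaw": 0.1},{"delta_pos": [38,-110,0],"roll": -48,"jaw": 0.1},{"delta_pos": [40,-117,0],"roll": -53.4,"jaw": 0.1},{"delta_pos": [40,-117,0],"roll": -53.4,"jaw": 0.1},{"delta_pos": [40,-117,0],"roll": -53.4,"jaw": 0.1}]}}

```text
time: 5.35
eef_pos: [349.9, -148.5, 217.1]
tool_rot: [-0.0, 0.729, 0.685, -0.0]
force: [0.5, 0.4, -2.9]
opening: 15.5
grip_force: 30.0
```

```bash
python3 go.py 430 -145 212 -3.4
python3 - <<'E'
from h import *
p,M,s=tool()
d=snap('side','s3'); t=snap('top','t3'); print(proj('side',p+[0,0,18]))
a=cv2.resize(d[110:220,240:330],None,fx=4.5,fy=4.5,interpolation=cv2.INTER_CUBIC)
b=cv2.resize(t[180:270,250:345],None,fx=4.1,fy=5.5,interpolation=cv2.INTER_CUBIC)
cv2.imwrite('pics/v3.png',np.hstack([a,b])[:,:800,::-1])
E
```

```text
t 5.35 at [ 349.9 -148.5  217.1] yaw -3.6 open 15.5 F [ 0.5  0.4 -2.9] q [-0.56  0.14  1.89 -0.    1.11 -0.5 ]
delta [ 8.5 79.7  5.1] roll -0.2 alt 179.8
(np.float64(308.4134276899941), np.float64(134.69300559833064))
```

View pics/v3.png

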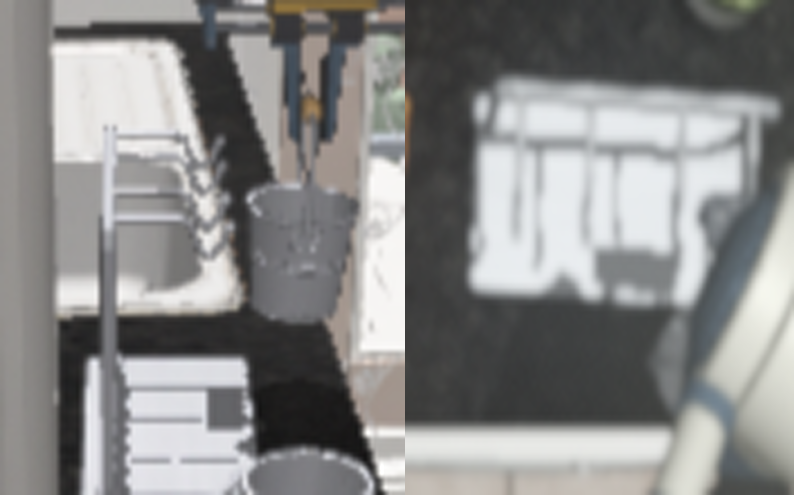

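Run:
```python
from fit import *
t=[458.5,-84.5,-.06]
for y in(89,35,-35,-89):
    for x,z in((-25,188),(-38,210),(-12,213),(45,213)):
        u=np.array(proj('side',place([x,y,z],t)[0])); w=np.array(proj('top',place([x,y,z],t)[0])); print(y,x,((u-[240,110]+.5)*4.5).round(0),(405+(w[0]-249.5)*4.1).round(0),((w[1]-179.5)*5.5).round(0))
```

```text
89 -25 [209. 252.] 518.0 216.0
89 -38 [229. 223.] 519.0 237.0
89 -12 [191. 219.] 521.0 191.0
89 45 [107. 219.] 524.0 93.0
35 -25 [207. 224.] 587.0 222.0
35 -38 [226. 195.] 589.0 242.0
35 -12 [189. 191.] 591.0 196.0
35 45 [108. 191.] 594.0 98.0
-35 -25 [204. 189.] 677.0 229.0
-35 -38 [222. 161.] 680.0 249.0
-35 -12 [187. 158.] 682.0 204.0
-35 45 [110. 158.] 685.0 105.0
-89 -25 [202. 165.] 746.0 234.0
-89 -38 [219. 137.] 751.0 255.0
-89 -12 [185. 134.] 753.0 209.0
-89 45 [110. 134.] 755.0 110.0
```

{"api": "carry_out", "payload": {"rows": [{"delta_pos": [1,8,0],"roll": 0,"jaw": 0.1},{"delta_pos": [2,20,0],"roll": 0,"jaw": 0.1},{"delta_pos": [4,36,0],"roll": 0,"jaw": 0.1},{"delta_pos": [6,52,0],"roll": 0,"jaw": 0.1},{"delta_pos": [7,66,0],"roll": 0,"jaw": 0.1},{"delta_pos": [8,75,0],"roll": 0,"jaw": 0.1},{"delta_pos": [8.5,80,0],"roll": 0,"jaw": 0.1},{"delta_pos": [8.5,80,0],"roll": 0,"jaw": 0.1},{"delta_pos": [8.5,80,10],"roll": 0,"jaw": 0.1},{"delta_pos": [8.5,80,20],"roll": 0,"jaw": 0.1},{"delta_pos": [8.5,80,28],"roll": 0,"jaw": 0.1},{"delta_pos": [8.5,80,28],"roll": 0,"jaw": 0.1}]}}

```text
time: 6.65
eef_pos: [429.3, -144.4, 188.1]
tool_rot: [-0.001, 0.728, 0.686, -0.0]
force: [-0.8, 0.5, -3.0]
opening: 15.2
grip_force: 30.0
```

{"api": "carry_out", "payload": {"rows": [{"delta_pos": [0,0,3],"roll": 0,"jaw": 0.1},{"delta_pos": [0,0,6],"roll": 0,"jaw": 0.1},{"delta_pos": [0,0,9],"roll": 0,"jaw": 0.1},{"delta_pos": [0,0,12],"roll": 0,"jaw": 0.1},{"delta_pos": [0,0,12],"roll": 0,"jaw": 0.1}]}}

```text
time: 7.15
eef_pos: [430.1, -144.6, 177.2]
tool_rot: [-0.0, 0.728, 0.686, -0.0]
force: [-1.0, -0.6, -3.2]
opening: 15.1
grip_force: 30.0
```

{"api": "carry_out", "payload": {"rows": [{"delta_pos": [0,0,2],"roll": 0,"jaw": 0.1},{"delta_pos": [0,0,3.5],"roll": 0,"jaw": 0.1},{"delta_pos": [0,0,3.5],"roll": 0,"jaw": 0.1}]}}

```text
time: 7.45
eef_pos: [430.3, -144.7, 173.9]
tool_rot: [-0.0, 0.728, 0.686, -0.0]
force: [0.4, 0.3, -3.1]
opening: 15.3
grip_force: 30.0
```

Run:
```python
from h import *
p,M,s=tool();print(p,s['force'])
d=snap('side','s4');
cv2.imwrite('pics/v4.png',cv2.resize(d[110:200,250:320],None,fx=6,fy=6,interpolation=cv2.INTER_CUBIC)[:,:,::-1])
```

```text
[ 430.2538084  -144.66878853  173.86006193] [ 0.39884352  0.25212748 -3.10916387]
```

View pics/v4.png

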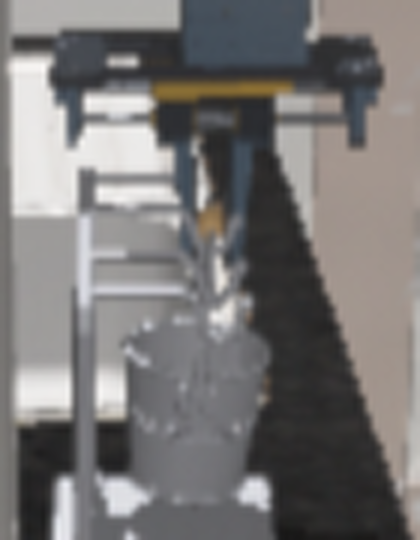

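{"api": "carry_out", "payload": {"rows": [{"delta_pos": [0,0,1.5],"roll": 0,"jaw": 0.1},{"delta_pos": [0,0,2.5],"roll": 0,"jaw": 0.1},{"delta_pos": [0,0,2.5],"roll": 0,"jaw": 0.1}]}}

```text
time: 7.8
eef_pos: [431.0, -144.9, 172.1]
tool_rot: [0.001, 0.728, 0.686, 0.0]
force: [-0.9, 1.6, 10.6]
opening: 15.6
grip_force: 30.0
```

{"api": "carry_out", "payload": {"rows": [{"delta_pos": [0,0,1.5],"roll": 0,"jaw": 0.1},{"delta_pos": [0,0,2.5],"roll": 0,"jaw": 0.1},{"delta_pos": [0,0,2.5],"roll": 0,"jaw": 0.1}]}}

```text
time: 8.1
eef_pos: [431.1, -145.1, 170.5]
tool_rot: [0.001, 0.728, 0.686, 0.0]
force: [-5.7, 1.8, 31.2]
opening: 15.1
grip_force: 30.0
```

{"api": "carry_out", "payload": {"rows": [{"delta_pos": [0,0,-2.5],"roll": 0,"jaw": 0.1},{"delta_pos": [0,0,-2.5],"roll": 0,"jaw": 0.4},{"delta_pos": [0,0,-2.5],"roll": 0,"jaw": 0.4},{"delta_pos": [0,0,-2.5],"roll": 0,"jaw": 0.4},{"delta_pos": [0,0,-2.5],"roll": 0,"jaw": 0.4}]}}

```text
time: 8.6
eef_pos: [430.3, -144.7, 171.4]
tool_rot: [-0.0, 0.728, 0.686, -0.0]
force: [-0.1, 0.0, -0.7]
opening: 36.6
grip_force: 0.0
```

Run:
```python
from h import *
p,M,s=tool();print(p,s['force'],s['opening'])
d=snap('side','s5');
cv2.imwrite('pics/v5.png',cv2.resize(d[110:200,250:320],None,fx=6,fy=6,interpolation=cv2.INTER_CUBIC)[:,:,::-1])
```

```text
[ 430.27934565 -144.71051347  171.3716388 ] [-0.11546852  0.02239721 -0.68999182] 36.62427287864906
```

View pics/v5.png

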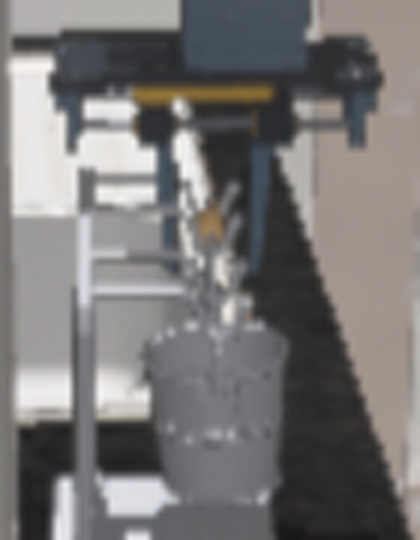

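{"api": "carry_out", "payload": {"rows": [{"delta_pos": [0,0,-8],"roll": 0,"jaw": 0.4},{"delta_pos": [0,0,-20],"roll": 0,"jaw": 0.4},{"delta_pos": [0,0,-40],"roll": 0,"jaw": 0.4},{"delta_pos": [0,0,-70],"roll": 0,"jaw": 0.4},{"delta_pos": [0,0,-110],"roll": 0,"jaw": 0.4},{"delta_pos": [0,0,-120],"roll": 0,"jaw": 0.4}]}}

```text
time: 9.25
eef_pos: [431.6, -145.3, 295.7]
tool_rot: [0.003, 0.728, 0.686, 0.001]
force: [0.4, 0.2, -1.0]
opening: 36.7
grip_force: 0.0
```

```bash
python3 - <<'E'
from h import *
t=snap('top','t6'); d=snap('side','s6')
a=cv2.resize(t[180:255,125:285],None,fx=4,fy=4,interpolation=cv2.INTER_CUBIC)
b=cv2.resize(d[125:265,250:330],None,fx=2,fy=2,interpolation=cv2.INTER_CUBIC); b=np.vstack([b,np.zeros((20,160,3),np.uint8)])
cv2.imwrite('pics/v6.png',np.hstack([a,b])[:,:,::-1])
for f,n,pts in((t,'top',[(213.7,222.8)]),(d,'side',[(295.7,230.2)])):
    h=cv2.cvtColor(f,cv2.COLOR_RGB2HSV); m=cv2.inRange(h,(8,75,110),(30,255,255))
    for x,y in pts:
        x,y=int(x),int(y); w=m[y-7:y+8,x-7:x+8]; q=(np.argwhere(w).mean(0)+[y-7,x-7])[::-1]; print(n,(w>0).sum(),q,ray(n,*q,80))
E
python3 go.py 430.5 221.5 140 58.6
```

```text
top 45 [213.77777778 222.84444444] [432.0488155  223.55736327  80.        ]
side 64 [295.6875 230.375 ] [429.15773838 220.24284984  80.        ]
t 9.35 at [ 431.1 -145.1  293.3] yaw -3.4 open 36.6 F [-0.6 -0.7 -0.6] q [-0.46  0.17  1.62  0.    1.35 -0.4 ]
delta [366.1 -23.  152.7] roll -62.0 alt 118.0
```

View pics/v6.png

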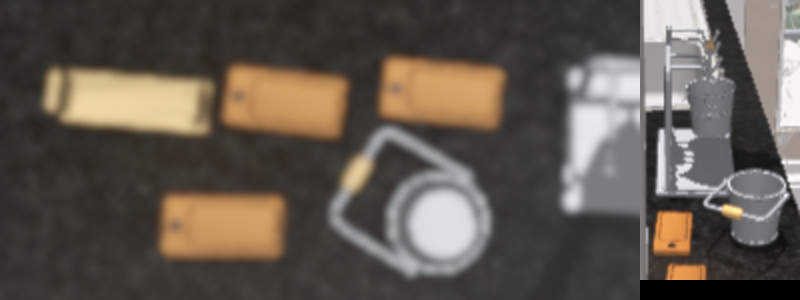

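{"api": "carry_out", "payload": {"rows": [{"delta_pos": [366,-23,40],"roll": -62,"jaw": 0.45},{"delta_pos": [366,-23,40],"roll": -62,"jaw": 0.45},{"delta_pos": [366,-23,40],"roll": -62,"jaw": 0.45},{"delta_pos": [366,-23,40],"roll": -62,"jaw": 0.45},{"delta_pos": [366,-23,40],"roll": -62,"jaw": 0.45},{"delta_pos": [366,-23,40],"roll": -62,"jaw": 0.45},{"delta_pos": [366,-23,40],"roll": -62,"jaw": 0.45},{"delta_pos": [366,-23,152],"roll": -62,"jaw": 0.45},{"delta_pos": [366,-23,152],"roll": -62,"jaw": 0.45},{"delta_pos": [366,-23,152],"roll": -62,"jaw": 0.45},{"delta_pos": [366,-23,152],"roll": -62,"jaw": 0.45},{"delta_pos": [366,-23,152],"roll": -62,"jaw": 0.45}]}}

```text
time: 10.55
eef_pos: [428.9, 221.8, 139.4]
tool_rot: [-0.0, 0.271, 0.963, -0.0]
force: [0.2, -0.2, 0.5]
opening: 41.1
grip_force: 0.0
```

```bash
python3 go.py 430.5 221.7 61.5 58.6
python3 - <<'E'
from h import *
d=snap('side','s7')
h=cv2.cvtColor(d,cv2.COLOR_RGB2HSV); m=cv2.inRange(h,(8,75,110),(30,255,255))
x,y=295,230; w=m[y-7:y+8,x-7:x+8]; q=(np.argwhere(w).mean(0)+[y-7,x-7])[::-1]; print((w>0).sum(),q)
E
```

```text
t 10.55 at [428.9 221.8 139.4] yaw 58.6 open 41.1 F [ 0.2 -0.2  0.5] q [ 0.35  0.4   1.78 -0.    0.97 -0.67]
delta [-1.4  0.8 77.9] roll -0.0 alt 180.0
53 [295.77358491 230.90566038]
```

{"api": "carry_out", "payload": {"rows": [{"delta_pos": [-1,0.8,20],"roll": 0,"jaw": 0.45},{"delta_pos": [-1,0.8,40],"roll": 0,"jaw": 0.45},{"delta_pos": [-1,0.8,58],"roll": 0,"jaw": 0.45},{"delta_pos": [-1,0.8,70],"roll": 0,"jaw": 0.45},{"delta_pos": [-1,0.8,78],"roll": 0,"jaw": 0.45},{"delta_pos": [-1,0.8,78],"roll": 0,"jaw": 0.45},{"delta_pos": [-1,0.8,78],"roll": 0,"jaw": 0.1},{"delta_pos": [-1,0.8,78],"roll": 0,"jaw": 0.1},{"delta_pos": [-1,0.8,78],"roll": 0,"jaw": 0.1},{"delta_pos": [-1,0.8,78],"roll": 0,"jaw": 0.1},{"delta_pos": [-1,0.8,78],"roll": 0,"jaw": 0.1},{"delta_pos": [-1,0.8,78],"roll": 0,"jaw": 0.1}]}}

```text
time: 11.8
eef_pos: [430.9, 222.3, 61.7]
tool_rot: [0.0, 0.271, 0.963, 0.0]
force: [1.1, -0.0, 3.0]
opening: 15.4
grip_force: 30.0
```

{"api": "carry_out", "payload": {"rows": [{"delta_pos": [0,-1.1,-10.9],"roll": 0,"jaw": 0.1},{"delta_pos": [0,-3.7,-21.5],"roll": 0,"jaw": 0.1},{"delta_pos": [0,-7.6,-31.7],"roll": 0,"jaw": 0.1},{"delta_pos": [0,-12.8,-41.3],"roll": 0,"jaw": 0.1},{"delta_pos": [0,-19.2,-50.1],"roll": 0,"jaw": 0.1},{"delta_pos": [0,-26.6,-58.1],"roll": 0,"jaw": 0.1},{"delta_pos": [0,-35.1,-65.0],"roll": 0,"jaw": 0.1},{"delta_pos": [0,-44.4,-70.7],"roll": 0,"jaw": 0.1},{"delta_pos": [0,-54.3,-75.2],"roll": 0,"jaw": 0.1},{"delta_pos": [0,-64.8,-78.4],"roll": 0,"jaw": 0.1},{"delta_pos": [0,-75.5,-80.2],"roll": 0,"jaw": 0.1},{"delta_pos": [0,-83.9,-80.6],"roll": 0,"jaw": 0.1}]}}

```text
time: 13.0
eef_pos: [387.0, 149.9, 142.9]
tool_rot: [0.001, 0.271, 0.963, 0.0]
force: [2.3, -0.7, 9.4]
opening: 15.7
grip_force: 30.0
```

{"api": "carry_out", "payload": {"rows": [{"delta_pos": [0,0,-10],"roll": 0,"jaw": 0.1},{"delta_pos": [0,0,-25],"roll": 0,"jaw": 0.1},{"delta_pos": [0,0,-45],"roll": 0,"jaw": 0.1},{"delta_pos": [0,0,-65],"roll": 0,"jaw": 0.1},{"delta_pos": [0,0,-75],"roll": 0,"jaw": 0.1},{"delta_pos": [0,0,-75],"roll": 0,"jaw": 0.1}]}}

```text
time: 13.6
eef_pos: [387.1, 150.7, 218.1]
tool_rot: [0.001, 0.271, 0.963, 0.0]
force: [0.2, -0.6, -3.3]
opening: 15.4
grip_force: 30.0
```

```bash
python3 go.py 350 -17 217 -3.4
```

```text
t 13.6 at [387.1 150.7 218.1] yaw 58.6 open 15.4 F [ 0.2 -0.6 -3.3] q [ 0.23  0.19  1.82  0.    1.12 -0.8 ]
delta [ -55.8 -162.5    1. ] roll 62.0 alt -118.0
```

{"api": "carry_out", "payload": {"rows": [{"delta_pos": [-4,-12,0],"roll": 5,"jaw": 0.1},{"delta_pos": [-10,-29,0],"roll": 12,"jaw": 0.1},{"delta_pos": [-17,-49,0],"roll": 19,"jaw": 0.1},{"delta_pos": [-25,-71,0],"roll": 27,"jaw": 0.1},{"delta_pos": [-33,-95,0],"roll": 35,"jaw": 0.1},{"delta_pos": [-41,-118,0],"roll": 43,"jaw": 0.1},{"delta_pos": [-48,-140,0],"roll": 51,"jaw": 0.1},{"delta_pos": [-53,-155,0],"roll": 58,"jaw": 0.1},{"delta_pos": [-56,-162.5,0],"roll": 62,"jaw": 0.1},{"delta_pos": [-56,-162.5,0],"roll": 62,"jaw": 0.1},{"delta_pos": [-56,-162.5,0],"roll": 62,"jaw": 0.1}]}}

```text
time: 14.7
eef_pos: [349.5, -17.0, 216.6]
tool_rot: [-0.001, 0.727, 0.686, -0.0]
force: [0.1, -0.8, -3.6]
opening: 15.8
grip_force: 30.0
```

```bash
python3 go.py 437 -21 217 -3.4
python3 - <<'E'
from h import *
d=snap('side','s8')
h=cv2.cvtColor(d,cv2.COLOR_RGB2HSV); m=cv2.inRange(h,(8,75,110),(30,255,255))
p,M,s=tool(); u=proj('side',p+[0,0,18]); x,y=int(u[0]),int(u[1]); w=m[y-7:y+8,x-7:x+8]; q=(np.argwhere(w).mean(0)+[y-7,x-7])[::-1]; print(u,(w>0).sum(),q)
E
```

```text
t 14.7 at [349.5 -17.  216.6] yaw -3.3 open 15.8 F [ 0.1 -0.8 -3.6] q [-0.22  0.1   1.95  0.    1.09 -0.16]
delta [ 1.1 87.6 -0.5] roll 0.1 alt -179.9
(np.float64(314.2133176290506), np.float64(148.28125167173073)) 19 [314.36842105 148.42105263]
```

{"api": "carry_out", "payload": {"rows": [{"delta_pos": [0,8,0],"roll": 0,"jaw": 0.1},{"delta_pos": [0,20,0],"roll": 0,"jaw": 0.1},{"delta_pos": [0,36,0],"roll": 0,"jaw": 0.1},{"delta_pos": [1,54,0],"roll": 0,"jaw": 0.1},{"delta_pos": [1,70,0],"roll": 0,"jaw": 0.1},{"delta_pos": [1,81,0],"roll": 0,"jaw": 0.1},{"delta_pos": [1,87,0],"roll": 0,"jaw": 0.1},{"delta_pos": [1,87,0],"roll": 0,"jaw": 0.1},{"delta_pos": [1,87,12],"roll": 0,"jaw": 0.1},{"delta_pos": [1,87,24],"roll": 0,"jaw": 0.1},{"delta_pos": [1,87,34],"roll": 0,"jaw": 0.1},{"delta_pos": [1,87,39],"roll": 0,"jaw": 0.1}]}}

```text
time: 15.95
eef_pos: [435.9, -21.3, 177.4]
tool_rot: [-0.001, 0.728, 0.686, -0.0]
force: [-0.4, 1.1, -2.4]
opening: 15.3
grip_force: 30.0
```

{"api": "carry_out", "payload": {"rows": [{"delta_pos": [0,0,2],"roll": 0,"jaw": 0.1},{"delta_pos": [0,0,4],"roll": 0,"jaw": 0.1},{"delta_pos": [0,0,5.5],"roll": 0,"jaw": 0.1},{"delta_pos": [0,0,5.5],"roll": 0,"jaw": 0.1}]}}

```text
time: 16.35
eef_pos: [438.0, -21.6, 174.3]
tool_rot: [0.001, 0.728, 0.686, 0.001]
force: [-3.3, 2.6, 25.4]
opening: 15.2
grip_force: 30.0
```

{"api": "carry_out", "payload": {"rows": [{"delta_pos": [0,0,-1.5],"roll": 0,"jaw": 0.1},{"delta_pos": [0,0,-1.5],"roll": 0,"jaw": 0.1}]}}

```text
time: 16.55
eef_pos: [437.6, -21.6, 175.0]
tool_rot: [0.001, 0.728, 0.686, 0.001]
force: [0.9, 0.9, 8.1]
opening: 15.1
grip_force: 30.0
```

Run:
```python
from h import *
from fit import place
p,M,s=tool();print(p,s['force'])
d=snap('side','s9');t=[458.5,-84.5,-.06]
for y in(62,89,35): print(((np.array(proj('side',place([-25,y,193],t)[0]))-[250,109]+.5)*7).round(0))
cv2.imwrite('pics/v7.png',cv2.resize(d[109:190,250:320],None,fx=7,fy=7,interpolation=cv2.INTER_CUBIC)[:,:,::-1])
```

```text
[437.59647714 -21.61681475 174.96633546] [0.90141148 0.94342284 8.13359952]
[253. 367.]
[255. 389.]
[252. 345.]
```

View pics/v7.png

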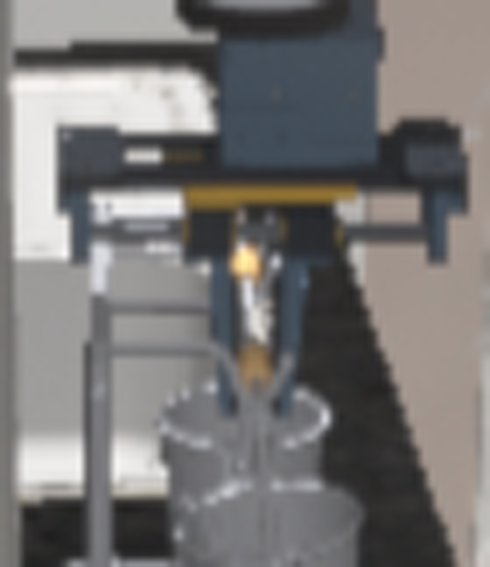

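{"api": "carry_out", "payload": {"rows": [{"delta_pos": [0,0,0],"roll": 0,"jaw": 0.4},{"delta_pos": [0,0,0],"roll": 0,"jaw": 0.4},{"delta_pos": [0,0,0],"roll": 0,"jaw": 0.4},{"delta_pos": [0,0,0],"roll": 0,"jaw": 0.4},{"delta_pos": [0,0,-5],"roll": 0,"jaw": 0.4},{"delta_pos": [0,0,-15],"roll": 0,"jaw": 0.4},{"delta_pos": [0,0,-35],"roll": 0,"jaw": 0.4},{"delta_pos": [0,0,-60],"roll": 0,"jaw": 0.4},{"delta_pos": [0,0,-90],"roll": 0,"jaw": 0.8},{"delta_pos": [0,0,-110],"roll": 0,"jaw": 0.8}]}}

```text
time: 17.6
eef_pos: [437.0, -21.5, 286.8]
tool_rot: [0.001, 0.728, 0.686, 0.001]
force: [0.7, -0.0, -0.4]
opening: 49.5
grip_force: 0.0
```

```bash
cat > boards.py <<'E'
from fit import *
import sys
tag=sys.argv[1]
ims={n:snap(n,n+tag) for n in('top','side')}
for nm,k,P,t0,cs in(('A','b',BOARD,[510,152,1.47],('top','side')),('B','b',BOARD,[502,300.5,1.46],('top',)),('C','b',BOARD,[386,355.5,1.555],('top','side')),('rest','r',REST,[501.5,441,1.485],('top','side'))):
    for c in cs: x,f=mfit(ims,k,P,t0,(c,)); print(nm,c,x.round(2),round(f,1))
E
python3 boards.py 10
python3 - <<'E'
import cv2,numpy as np
d=cv2.imread('pics/side10.png');t=cv2.imread('pics/top10.png')
a=cv2.resize(d[115:230,250:340],None,fx=4.5,fy=4.5,interpolation=cv2.INTER_CUBIC); b=cv2.resize(t[180:265,125:225],None,fx=3.8,fy=3.8,interpolation=cv2.INTER_CUBIC)
c=np.zeros((a.shape[0],b.shape[1],3),np.uint8); c[:b.shape[0]]=b
cv2.imwrite('pics/v8.png',np.hstack([a,c])[:,:800])
E
python3 go.py 386 355.5 60 0
```

```text
A top [507.75 128.76   1.52] 51.2
A side [503.97 123.16   1.47] 58.4
B top [502.81 301.66   1.5 ] 88.1
C top [387.32 358.45   1.57] 79.8
C side [383.91 353.57   1.55] 42.6
rest top [505.   443.34   1.49] 84.1
rest side [499.69 438.59   1.48] 50.9
t 17.7 at [438.  -21.7 287.4] yaw -3.4 open 57.5 F [ 0.2 -0.3 -0.9] q [-0.19  0.15  1.67  0.    1.32 -0.13]
delta [373.6 -75.7 226.8] roll -3.4 alt 176.6
```

View pics/v8.png

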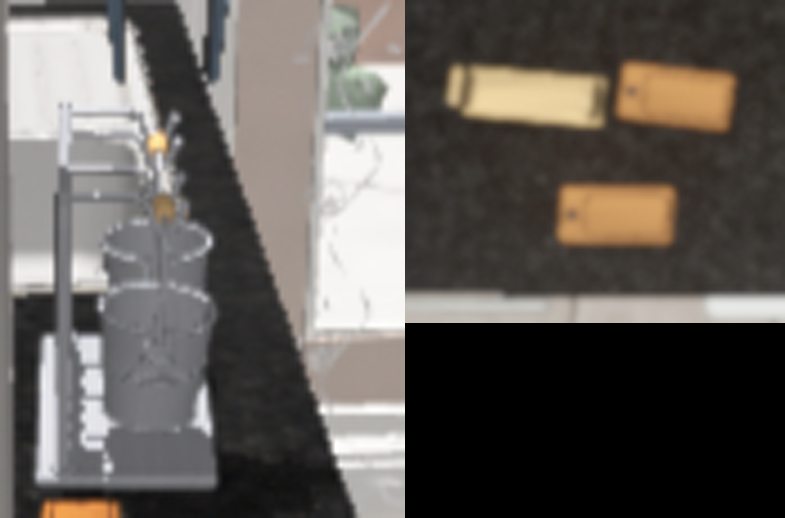

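```bash
python3 go.py 386 355.8 60 -0.6
```

```text
t 17.7 at [438.  -21.7 287.4] yaw -3.4 open 57.5 F [ 0.2 -0.3 -0.9] q [-0.19  0.15  1.67  0.    1.32 -0.13]
delta [373.9 -75.7 226.8] roll -2.8 alt 177.2
```

{"api": "carry_out", "payload": {"rows": [{"delta_pos": [374,-75.7,40],"roll": -2.8,"jaw": 0.85},{"delta_pos": [374,-75.7,40],"roll": -2.8,"jaw": 0.85},{"delta_pos": [374,-75.7,40],"roll": -2.8,"jaw": 0.85},{"delta_pos": [374,-75.7,40],"roll": -2.8,"jaw": 0.85},{"delta_pos": [374,-75.7,120],"roll": -2.8,"jaw": 0.85},{"delta_pos": [374,-75.7,180],"roll": -2.8,"jaw": 0.85},{"delta_pos": [374,-75.7,226],"roll": -2.8,"jaw": 0.85},{"delta_pos": [374,-75.7,226],"roll": -2.8,"jaw": 0.85},{"delta_pos": [374,-75.7,226],"roll": -2.8,"jaw": 0.85},{"delta_pos": [374,-75.7,226],"roll": -2.8,"jaw": 0.85},{"delta_pos": [374,-75.7,226],"roll": -2.8,"jaw": 0.85},{"delta_pos": [374,-75.7,226],"roll": -2.8,"jaw": 0.85}]}}

```text
time: 18.9
eef_pos: [383.2, 356.0, 58.2]
tool_rot: [-0.0, 0.711, 0.704, -0.001]
force: [0.2, 0.8, 0.3]
opening: 77.4
grip_force: 0.0
```

```bash
python3 go.py 386 355.8 4 -0.6
python3 - <<'E'
from fit import *
ims={'side':snap('side','side11')}
print(mfit(ims,'b',BOARD,[384,354,1.55],('side',)))
E
```

```text
t 18.9 at [383.2 356.   58.2] yaw -0.6 open 77.4 F [0.2 0.8 0.3] q [ 0.63  0.57  1.76 -0.    0.82  0.64]
delta [-0.2  2.9 54.2] roll 0.0 alt -180.0
(array([383.87710824, 353.9135846 ,   1.53138499]), np.float64(64.43529411764706))
```

{"api": "carry_out", "payload": {"rows": [{"delta_pos": [0,2.5,20],"roll": 0,"jaw": 0.85},{"delta_pos": [0,2.5,38],"roll": 0,"jaw": 0.85},{"delta_pos": [0,2.5,48],"roll": 0,"jaw": 0.85},{"delta_pos": [0,2.5,54],"roll": 0,"jaw": 0.85},{"delta_pos": [0,2.5,54],"roll": 0,"jaw": 0.85},{"delta_pos": [0,2.5,54],"roll": 0,"jaw": 0.5},{"delta_pos": [0,2.5,54],"roll": 0,"jaw": 0.5},{"delta_pos": [0,2.5,54],"roll": 0,"jaw": 0.5},{"delta_pos": [0,2.5,54],"roll": 0,"jaw": 0.5},{"delta_pos": [0,2.5,54],"roll": 0,"jaw": 0.5}]}}

```text
time: 19.95
eef_pos: [386.2, 356.5, 4.5]
tool_rot: [0.0, 0.711, 0.703, 0.0]
force: [-0.1, -0.5, 6.9]
opening: 54.0
grip_force: 30.0
```

{"api": "carry_out", "payload": {"rows": [{"delta_pos": [0,0,-15],"roll": 0,"jaw": 0.5},{"delta_pos": [0,0,-40],"roll": 0,"jaw": 0.5},{"delta_pos": [0,0,-80],"roll": 0,"jaw": 0.5},{"delta_pos": [0,0,-110],"roll": 0,"jaw": 0.5},{"delta_pos": [0,0,-110],"roll": 0,"jaw": 0.5},{"delta_pos": [0,0,-110],"roll": 0,"jaw": 0.5}]}}

```text
time: 20.55
eef_pos: [386.1, 356.5, 114.5]
tool_rot: [0.0, 0.711, 0.703, 0.001]
force: [-0.1, 0.2, -0.7]
opening: 53.7
grip_force: 30.0
```

```bash
python3 go.py 502 441 90 -4.9
python3 - <<'E'
from fit import *
p,M,s=tool()
# board height above TCP unknown ~ fit at z of board underside approx tcp-4+... 
ims={'side':snap('side','side12'),'top':snap('top','top12')}
zb=p[2]-3
B=[BOARD[0]+[0,0,zb]]
for c in('side','top'): print(c,mfit(ims,'b',B,[p[0],p[1],1.56],(c,)))
E
```

```text
t 20.55 at [386.1 356.5 114.5] yaw -0.6 open 53.7 F [-0.1  0.2 -0.7] q [0.63 0.48 1.71 0.   0.95 0.64]
delta [ 85.8 114.9  24.6] roll 4.3 alt -175.7
side (array([381.15577683, 357.06385357,   1.43299674]), np.float64(86.38039215686274))
top (array([389.70976196, 282.53733321,   1.60918798]), np.float64(102.47058823529412))
```

{"api": "carry_out", "payload": {"rows": [{"delta_pos": [25,33,0],"roll": 1.5,"jaw": 0.5},{"delta_pos": [55,73,0],"roll": 3,"jaw": 0.5},{"delta_pos": [78,104,5],"roll": 4.3,"jaw": 0.5},{"delta_pos": [86.5,115,15],"roll": 4.3,"jaw": 0.5},{"delta_pos": [86.5,115,25],"roll": 4.3,"jaw": 0.5},{"delta_pos": [86.5,115,25],"roll": 4.3,"jaw": 0.5},{"delta_pos": [86.5,115,25],"roll": 4.3,"jaw": 0.5}]}}

```text
time: 21.35
eef_pos: [500.6, 440.7, 88.4]
tool_rot: [-0.0, 0.737, 0.676, -0.001]
force: [0.3, 0.6, -0.9]
opening: 53.8
grip_force: 30.0
```

```bash
python3 go.py 502 441.7 25 -4.9
python3 - <<'E'
from fit import *
p,M,s=tool()
t=snap('top','top13'); d=snap('side','side13')
R0=[502,441,1.485]
print([((np.array(proj('side',q))-[245,250]+.5)*4).round(0).tolist() for q in place(np.array([[60,18,58],[60,-18,58],[-60,18,58],[-60,-18,58]]),R0)])
z=p[2]-4.5
print([((np.array(proj('side',q))-[245,250]+.5)*4).round(0).tolist() for q in place(np.array([[55,27,z],[55,-27,z],[-55,27,z+12],[-55,-27,z+12]]),[502,441,1.485])])
a=cv2.resize(d[250:335,245:330],None,fx=4,fy=4,interpolation=cv2.INTER_CUBIC); b=cv2.resize(t[175:260,125:225],None,fx=4,fy=4,interpolation=cv2.INTER_CUBIC)
cv2.imwrite('pics/v9.png',np.hstack([a,b])[:,:,::-1])
E
```

```text
t 21.35 at [500.6 440.7  88.4] yaw -4.9 open 53.8 F [ 0.3  0.6 -0.9] q [ 0.63  0.68  1.36 -0.    1.1   0.72]
delta [ 1.3  1.4 63.4] roll -0.0 alt 180.0
[[153.0, 210.0], [89.0, 208.0], [153.0, 87.0], [95.0, 85.0]]
[[169.0, 168.0], [74.0, 165.0], [169.0, 41.0], [81.0, 39.0]]
```

View pics/v9.png

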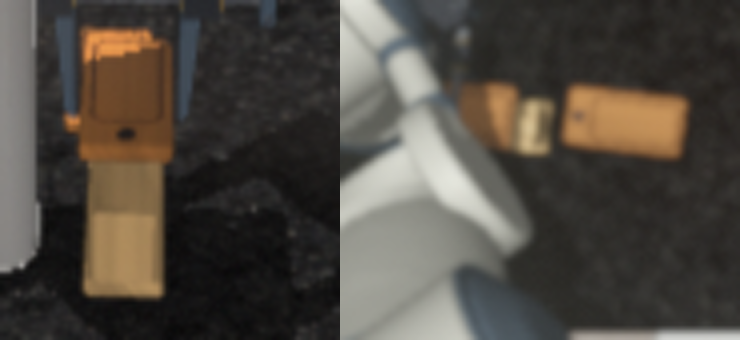

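Run:
```python
from fit import *
R0=[502,441,1.485]
f=lambda P,t:(np.array(proj('top',place(P,t)[0]))+.5-[125,175])*4+[340,0]
print('upright right edge',f([-68.5,0,58],R0),'board right end top',f([-55,0,96],[500.6,440,1.485]),f([-55,0,84],[500.6,440,1.485]),'B right',f([-55,0,12],[501.5,300,1.47]),'B left',f([55,0,12],[501.5,300,1.47]))
t=cv2.imread('pics/top13.png'); print([t[203,c].tolist() for c in range(164,182)])
print('per mm',f([-55,0,96],[500.6,441,1.485])-f([-55,0,96],[500.6,440,1.485]))
```

```text
upright right edge [536.89575506 123.91659826] board right end top [512.79707301 119.82163756] [516.156448   121.23497744] B right [683.87328028 128.84542765] B left [567.74260345 117.30164236]
[[85, 135, 183], [86, 135, 182], [79, 124, 170], [74, 114, 156], [73, 107, 139], [79, 111, 132], [90, 125, 145], [111, 150, 172], [128, 171, 194], [127, 170, 193], [104, 142, 163], [80, 111, 129], [76, 104, 122], [71, 97, 113], [55, 72, 83], [42, 51, 57], [42, 57, 75], [57, 86, 118]]
per mm [-1.12898946  0.00222732]
```

{"api": "carry_out", "payload": {"rows": [{"delta_pos": [1.3,0.5,10],"roll": 0,"jaw": 0.5},{"delta_pos": [1.3,0.5,25],"roll": 0,"jaw": 0.5},{"delta_pos": [1.3,0.5,40],"roll": 0,"jaw": 0.5},{"delta_pos": [1.3,0.5,52],"roll": 0,"jaw": 0.5},{"delta_pos": [1.3,0.5,62],"roll": 0,"jaw": 0.5},{"delta_pos": [1.3,0.5,67],"roll": 0,"jaw": 0.5},{"delta_pos": [1.3,0.5,67],"roll": 0,"jaw": 0.5}]}}

```text
time: 22.15
eef_pos: [502.2, 442.6, 21.2]
tool_rot: [-0.0, 0.737, 0.676, -0.001]
force: [0.4, -0.1, -0.0]
opening: 53.7
grip_force: 30.0
```

{"api": "carry_out", "payload": {"rows": [{"delta_pos": [0,0,2.5],"roll": 0,"jaw": 0.5},{"delta_pos": [0,0,4],"roll": 0,"jaw": 0.5},{"delta_pos": [0,0,4],"roll": 0,"jaw": 0.5}]}}

```text
time: 22.45
eef_pos: [502.6, 442.9, 18.3]
tool_rot: [0.0, 0.737, 0.676, 0.0]
force: [0.5, 0.3, -0.3]
opening: 53.6
grip_force: 30.0
```

{"api": "carry_out", "payload": {"rows": [{"delta_pos": [-0.7,-1.3,1],"roll": 0,"jaw": 0.5},{"delta_pos": [-0.7,-1.3,2],"roll": 0,"jaw": 0.5},{"delta_pos": [-0.7,-1.3,2],"roll": 0,"jaw": 0.5}]}}

```text
time: 22.75
eef_pos: [501.1, 442.2, 16.6]
tool_rot: [-0.0, 0.737, 0.676, 0.0]
force: [-2.5, -1.4, 6.7]
opening: 53.9
grip_force: 30.0
```

Contact at the expected height: release, rise, and look numerically.

{"api": "carry_out", "payload": {"rows": [{"delta_pos": [0,0,0],"roll": 0,"jaw": 0.75},{"delta_pos": [0,0,0],"roll": 0,"jaw": 0.75},{"delta_pos": [0,0,0],"roll": 0,"jaw": 0.75},{"delta_pos": [0,0,-15],"roll": 0,"jaw": 0.75},{"delta_pos": [0,0,-40],"roll": 0,"jaw": 0.75},{"delta_pos": [0,0,-80],"roll": 0,"jaw": 0.85},{"delta_pos": [0,0,-120],"roll": 0,"jaw": 0.85},{"delta_pos": [0,-100,-130],"roll": 0,"jaw": 0.85},{"delta_pos": [-150,-100,-130],"roll": 0,"jaw": 0.85},{"delta_pos": [-300,-130,-130],"roll": 0,"jaw": 0.85},{"delta_pos": [-400,-130,-130],"roll": 0,"jaw": 0.85},{"delta_pos": [-400,-130,-130],"roll": 0,"jaw": 0.85}]}}

```text
time: 23.95
eef_pos: [389.2, 255.4, 145.3]
tool_rot: [0.0, 0.737, 0.676, 0.001]
force: [1.4, -1.6, 0.4]
opening: 77.3
grip_force: 0.0
```

```bash
cat > b2.py <<'E'
from fit import *
import sys
tag=sys.argv[1]; h=float(sys.argv[2])
ims={n:snap(n,n+tag) for n in('top','side')}
def R_(nm,k,P,t0,cs,pad=6):
    for c in cs: x,f=mfit(ims,k,P,t0,(c,),pad); print(nm,c,x.round(2),'deg',np.degrees(x[2]).round(1),round(f,1))
if 'A' in sys.argv: R_('A','b',BOARD,[506,126,1.495],('top','side'))
if 'B' in sys.argv: R_('B','b',BOARD,[501.5,300,1.47],('top',),3)
R_('stack','b',[box(-55,55,-27,27,12,h)],[501,441,1.485],('top','side'),2)
p,M,s=tool(); print(p,s['time'])
E
python3 b2.py 14 24 A B
```

```text
A top [508.02 126.21   1.47] deg 84.0 67.3
A side [504.31 123.59   1.49] deg 85.3 30.0
B top [614.95 298.46   0.63] deg 36.3 140.0
stack top [504.86 445.5    1.52] deg 86.9 65.3
stack side [498.95 435.75   1.48] deg 85.1 284.7
[387.33314731 252.25109568 145.0620562 ] 24.05
```

```bash
python3 go.py 506.2 125.4 60 -5.2 506.2 125.4 4 -5.2
```

```text
t 24.05 at [387.3 252.3 145.1] yaw -5.1 open 77.3 F [ 0.1 -0.2  0.1] q [ 0.45  0.36  1.82 -0.    0.96  0.54]
delta [-115.7  129.7   85. ] roll 0.1 alt -179.9
delta [-115.6  129.9  141. ] roll 0.1 alt -179.9
```

{"api": "carry_out", "payload": {"rows": [{"delta_pos": [-115.6,129.7,20],"roll": 0,"jaw": 0.85},{"delta_pos": [-115.6,129.7,20],"roll": 0,"jaw": 0.85},{"delta_pos": [-115.6,129.7,20],"roll": 0,"jaw": 0.85},{"delta_pos": [-115.6,129.7,60],"roll": 0,"jaw": 0.85},{"delta_pos": [-115.6,129.7,85],"roll": 0,"jaw": 0.85},{"delta_pos": [-115.6,129.7,85],"roll": 0,"jaw": 0.85},{"delta_pos": [-115.6,129.7,85],"roll": 0,"jaw": 0.85}]}}

```text
time: 24.75
eef_pos: [509.4, 130.8, 60.1]
tool_rot: [-0.0, 0.737, 0.676, -0.0]
force: [-0.3, -0.0, 0.6]
opening: 77.2
grip_force: 0.0
```

```bash
python3 go.py 506.2 125.4 4 -5.2; python3 b2.py 15 24 B
```

```text
t 24.75 at [509.4 130.8  60.1] yaw -4.9 open 77.2 F [-0.3 -0.   0.6] q [0.14 0.57 1.75 0.   0.83 0.22]
delta [-5.7 -2.7 56.1] roll 0.3 alt -179.7
B top [503.47 309.99   1.44] deg 82.4 109.5
stack top [503.64 446.41   1.54] deg 88.0 70.7
stack side [499.07 436.24   1.49] deg 85.2 285.5
[510.001509   131.17367381  60.95495496] 24.85
```

Run:
```python
from fit import *
for f in('top10','top15'):
    im=cv2.imread(f'pics/{f}.png')[:,:,::-1].copy(); m=wood(im,'b','top'); m[:185]=0; m[222:]=0; m[:,215:]=0
    n,l,st,c=cv2.connectedComponentsWithStats(m)
    for i in range(1,n):
        if st[i,4]>30: print(f,st[i],c[i].round(1), ray('top',*c[i],12 if c[i][0]>180 else 24).round(1))
im=cv2.imread('pics/top15.png')
for r in(204,206): print([im[r,c].tolist() for c in range(136,184)])
```

```text
top10 [180 196  33  19 528] [195.7 204.9] [502.9 300.8  12. ]
top15 [141 196  33  19 503] [156.7 204.7] [502.6 444.6  24. ]
top15 [180 196  25  18 386] [192.1 204.7] [503.7 314.4  12. ]
[[91, 122, 140], [119, 159, 181], [122, 163, 186], [96, 132, 153], [70, 98, 115], [67, 95, 113], [76, 109, 134], [82, 121, 155], [78, 118, 156], [71, 102, 137], [68, 96, 129], [73, 110, 150], [76, 122, 168], [76, 124, 172], [79, 128, 176], [83, 134, 183], [85, 137, 187], [86, 139, 188], [86, 139, 189], [85, 140, 189], [87, 140, 190], [86, 140, 190], [87, 141, 191], [88, 142, 191], [87, 142, 192], [88, 142, 192], [88, 143, 193], [89, 143, 193], [89, 144, 194], [89, 143, 194], [89, 144, 194], [89, 144, 194], [90, 144, 194], [89, 142, 192], [89, 138, 184], [101, 146, 182], [121, 165, 193], [122, 165, 189], [98, 135, 157], [75, 102, 120], [69, 94, 110], [63, 85, 100], [51, 63, 73], [41, 50, 57], [46, 63, 84], [61, 94, 129], [75, 115, 155], [81, 116, 153]]
[[94, 121, 138], [116, 151, 171], [112, 149, 171], [86, 119, 138], [68, 95, 112], [70, 99, 119], [77, 113, 142], [83, 128, 168], [84, 133, 179], [82, 131, 178], [81, 129, 176], [80, 128, 176], [78, 125, 173], [76, 123, 170], [79, 127, 175], [83, 133, 181], [83, 135, 184], [84, 136, 185], [84, 137, 185], [85, 138, 186], [85, 138, 187], [85, 138, 187], [86, 139, 188], [87, 140, 189], [86, 140, 189], [87, 140, 190], [87, 141, 190], [88, 141, 191], [88, 141, 191], [88, 143, 192], [89, 143, 192], [90, 144, 193], [90, 143, 193], [89, 141, 190], [95, 142, 186], [116, 158, 191], [134, 176, 201], [128, 170, 191], [97, 133, 152], [71, 97, 113], [62, 85, 98], [53, 71, 82], [44, 53, 61], [42, 50, 59], [50, 71, 96], [67, 105, 145], [82, 129, 176], [87, 137, 184]]
```

```bash
python3 - <<'E'
from fit import *
print('board left end y',ray('top',141.8,205,24)[1], 'right end',ray('top',170.3,205,24)[1])
# upright tops: left bright 136-139 , right 171-174 at z58
print('left upright top centre',ray('top',137.4,205,58)[1],'right',ray('top',172.4,205,58)[1])
E
python3 go.py 506.2 125.4 4 -5.2
```

```text
board left end y 500.5562285793107 right end 393.66397731471756
left upright top centre 505.583538875188 right 377.6308660404705
t 24.85 at [510.  131.2  61. ] yaw -4.9 open 77.3 F [0.6 0.1 1. ] q [0.14 0.56 1.75 0.   0.82 0.22]
delta [-6.1 -3.4 56.9] roll 0.3 alt -179.7
```

{"api": "carry_out", "payload": {"rows": [{"delta_pos": [-5,-3.4,15],"roll": 0.3,"jaw": 0.85},{"delta_pos": [-5,-3.4,32],"roll": 0.3,"jaw": 0.85},{"delta_pos": [-5,-3.4,45],"roll": 0.3,"jaw": 0.85},{"delta_pos": [-5,-3.4,53],"roll": 0.3,"jaw": 0.85},{"delta_pos": [-5,-3.4,56.5],"roll": 0.3,"jaw": 0.85},{"delta_pos": [-5,-3.4,56.5],"roll": 0.3,"jaw": 0.85},{"delta_pos": [-5,-3.4,56.5],"roll": 0.3,"jaw": 0.5},{"delta_pos": [-5,-3.4,56.5],"roll": 0.3,"jaw": 0.5},{"delta_pos": [-5,-3.4,56.5],"roll": 0.3,"jaw": 0.5},{"delta_pos": [-5,-3.4,56.5],"roll": 0.3,"jaw": 0.5},{"delta_pos": [-5,-3.4,56.5],"roll": 0.3,"jaw": 0.5}]}}

```text
time: 25.95
eef_pos: [505.7, 125.8, 3.1]
tool_rot: [0.0, 0.739, 0.674, 0.0]
force: [-0.9, -0.5, 7.2]
opening: 53.9
grip_force: 29.9
```

{"api": "carry_out", "payload": {"rows": [{"delta_pos": [0,0,-15],"roll": 0,"jaw": 0.5},{"delta_pos": [0,0,-40],"roll": 0,"jaw": 0.5},{"delta_pos": [0,0,-80],"roll": 0,"jaw": 0.5},{"delta_pos": [0,0,-110],"roll": 0,"jaw": 0.5},{"delta_pos": [0,0,-110],"roll": 0,"jaw": 0.5},{"delta_pos": [0,0,-110],"roll": 0,"jaw": 0.5}]}}

```text
time: 26.55
eef_pos: [505.6, 125.7, 113.0]
tool_rot: [0.0, 0.739, 0.674, 0.0]
force: [0.7, -0.3, -0.2]
opening: 53.9
grip_force: 29.9
```

```bash
python3 go.py 501 441 100 -4.9
```

```text
t 26.55 at [505.6 125.7 113. ] yaw -5.2 open 53.9 F [ 0.7 -0.3 -0.2] q [0.13 0.48 1.72 0.   0.94 0.22]
delta [313.5 -33.3  13. ] roll -0.3 alt 179.7
```

{"api": "carry_out", "payload": {"rows": [{"delta_pos": [30,-3,0],"roll": 0,"jaw": 0.5},{"delta_pos": [75,-8,0],"roll": 0,"jaw": 0.5},{"delta_pos": [120,-13,0],"roll": 0,"jaw": 0.5},{"delta_pos": [165,-17,0],"roll": 0,"jaw": 0.5},{"delta_pos": [210,-22,0],"roll": 0,"jaw": 0.5},{"delta_pos": [255,-27,0],"roll": -0.3,"jaw": 0.5},{"delta_pos": [290,-31,0],"roll": -0.3,"jaw": 0.5},{"delta_pos": [308,-33,5],"roll": -0.3,"jaw": 0.5},{"delta_pos": [313.5,-33.3,13],"roll": -0.3,"jaw": 0.5},{"delta_pos": [313.5,-33.3,13],"roll": -0.3,"jaw": 0.5},{"delta_pos": [313.5,-33.3,13],"roll": -0.3,"jaw": 0.5},{"delta_pos": [313.5,-33.3,13],"roll": -0.3,"jaw": 0.5}]}}

```text
time: 27.75
eef_pos: [501.2, 439.6, 99.7]
tool_rot: [0.0, 0.737, 0.676, -0.0]
force: [-0.3, 0.2, -0.9]
opening: 53.7
grip_force: 29.9
```

```bash
python3 go.py 501 441 35 -4.9
python3 - <<'E'
from fit import *
p,M,s=tool(); d=snap('side','side16')
for f,zb in(('side13',88.4-4.5),('side16',p[2]-3.1)):
    im=cv2.imread(f'pics/{f}.png')[:,:,::-1].copy(); m=wood(im,'b','side'); m[:285]=0 if False else m[:285]
    # lowest board pixel row near column of near end
    col=[ (c,np.where(m[250:300,c])[0].max()+250) for c in range(266,288) if m[250:300,c].any()]
    v=np.median([b for a,b in col]); us=[a for a,b in col]; u=np.mean(us)
    print(f,v,u,ray('side',u,v+.5,zb).round(1),min(us),max(us))
E
```

```text
t 27.75 at [501.2 439.6  99.7] yaw -5.0 open 53.7 F [-0.3  0.2 -0.9] q [ 0.63  0.67  1.35 -0.    1.12  0.72]
delta [ 1.4 -0.3 64.7] roll -0.1 alt 179.9
side13 289.0 276.5 [502.6 489.9  83.9] 266 287
side16 299.0 276.5 [506.5 541.4  96.6] 266 287
```

Run:
```python
import cv2
for f in('side13','side16','side15'):
    im=cv2.imread(f'pics/{f}.png'); print(f,[(r,*im[r,274].tolist()) for r in range(268 if f!='side15' else 290,312)])
```

```text
side13 [(268, 45, 72, 108), (269, 44, 72, 108), (270, 43, 71, 107), (271, 43, 72, 107), (272, 43, 71, 107), (273, 43, 72, 107), (274, 42, 71, 107), (275, 42, 72, 108), (276, 41, 71, 107), (277, 42, 72, 108), (278, 41, 70, 106), (279, 40, 67, 102), (280, 37, 62, 94), (281, 38, 68, 103), (282, 36, 61, 92), (283, 32, 46, 66), (284, 34, 54, 80), (285, 39, 69, 106), (286, 44, 80, 123), (287, 45, 88, 135), (288, 46, 87, 134), (289, 46, 84, 127), (290, 56, 88, 120), (291, 69, 103, 129), (292, 71, 105, 131), (293, 72, 105, 130), (294, 72, 105, 131), (295, 71, 106, 131), (296, 71, 105, 131), (297, 71, 105, 132), (298, 72, 106, 133), (299, 71, 106, 132), (300, 72, 106, 132), (301, 71, 104, 130), (302, 70, 103, 129), (303, 80, 119, 148), (304, 90, 135, 167), (305, 90, 136, 168), (306, 91, 136, 169), (307, 91, 136, 170), (308, 91, 137, 171), (309, 90, 137, 170), (310, 91, 137, 170), (311, 91, 137, 170)]
side16 [(268, 45, 72, 108), (269, 44, 71, 107), (270, 45, 72, 108), (271, 43, 71, 107), (272, 43, 72, 108), (273, 42, 71, 107), (274, 40, 67, 101), (275, 38, 62, 93), (276, 40, 68, 103), (277, 38
[... 470 characters left out ...]
01, 40, 72, 108), (302, 55, 87, 118), (303, 79, 118, 148), (304, 90, 136, 168), (305, 91, 137, 170), (306, 93, 137, 170), (307, 91, 137, 170), (308, 92, 138, 171), (309, 91, 137, 171), (310, 91, 137, 171), (311, 91, 138, 171)]
side15 [(290, 81, 160, 238), (291, 81, 160, 238), (292, 81, 160, 239), (293, 81, 160, 239), (294, 81, 160, 239), (295, 81, 159, 238), (296, 82, 160, 238), (297, 81, 160, 238), (298, 79, 160, 237), (299, 80, 160, 238), (300, 79, 159, 237), (301, 85, 161, 236), (302, 118, 193, 244), (303, 160, 233, 253), (304, 143, 217, 246), (305, 101, 151, 188), (306, 94, 139, 172), (307, 93, 139, 173), (308, 93, 139, 173), (309, 93, 139, 174), (310, 93, 139, 173), (311, 92, 139, 173)]
```

Run:
```python
from fit import *
print(ray('side',274,289.7,83.9),ray('side',274,285,96.6))
print('upright top inner/outer',ray('side',274,301.5,58),ray('side',274,304.6,58))
```

```text
[508.31481496 490.3719651   83.9       ] [508.37698616 489.88334447  96.6       ]
upright top inner/outer [508.76074669 499.75750853  58.        ] [509.50232569 510.61994527  58.        ]
```

{"api": "carry_out", "payload": {"rows": [{"delta_pos": [1.5,0,10],"roll": 0,"jaw": 0.5},{"delta_pos": [1.5,0,25],"roll": 0,"jaw": 0.5},{"delta_pos": [1.5,0,40],"roll": 0,"jaw": 0.5},{"delta_pos": [1.5,0,52],"roll": 0,"jaw": 0.5},{"delta_pos": [1.5,0,62],"roll": 0,"jaw": 0.5},{"delta_pos": [1.5,0,66],"roll": 0,"jaw": 0.5},{"delta_pos": [1.5,0,66],"roll": 0,"jaw": 0.5}]}}

```text
time: 28.5
eef_pos: [500.8, 442.3, 33.0]
tool_rot: [-0.0, 0.737, 0.676, -0.001]
force: [0.2, -0.1, 0.2]
opening: 54.1
grip_force: 29.9
```

```bash
python3 go.py 501.1 441.7 27 -4.9
```

```text
t 28.5 at [500.8 442.3  33. ] yaw -4.9 open 54.1 F [ 0.2 -0.1  0.2] q [ 0.63  0.75  1.39 -0.    1.    0.72]
delta [-0.5  0.4  6. ] roll -0.0 alt 180.0
```

{"api": "carry_out", "payload": {"rows": [{"delta_pos": [-0.5,0.3,2],"roll": 0,"jaw": 0.5},{"delta_pos": [-0.5,0.3,4],"roll": 0,"jaw": 0.5},{"delta_pos": [-0.5,0.3,5],"roll": 0,"jaw": 0.5},{"delta_pos": [-0.5,0.3,5.5],"roll": 0,"jaw": 0.5},{"delta_pos": [-0.5,0.3,5.5],"roll": 0,"jaw": 0.5}]}}

```text
time: 29.0
eef_pos: [501.3, 441.9, 28.3]
tool_rot: [-0.0, 0.737, 0.676, 0.0]
force: [0.2, 0.2, -1.4]
opening: 53.6
grip_force: 29.9
```

{"api": "carry_out", "payload": {"rows": [{"delta_pos": [0,0,1],"roll": 0,"jaw": 0.5},{"delta_pos": [0,0,1.5],"roll": 0,"jaw": 0.5},{"delta_pos": [0,0,1.5],"roll": 0,"jaw": 0.5}]}}

```text
time: 29.3
eef_pos: [501.3, 442.0, 27.1]
tool_rot: [0.0, 0.737, 0.676, 0.0]
force: [-1.2, -0.3, 5.5]
opening: 53.6
grip_force: 29.9
```

{"api": "carry_out", "payload": {"rows": [{"delta_pos": [0,0,0],"roll": 0,"jaw": 0.75},{"delta_pos": [0,0,0],"roll": 0,"jaw": 0.75},{"delta_pos": [0,0,0],"roll": 0,"jaw": 0.75},{"delta_pos": [0,0,-15],"roll": 0,"jaw": 0.75},{"delta_pos": [0,0,-40],"roll": 0,"jaw": 0.75},{"delta_pos": [0,0,-80],"roll": 0,"jaw": 0.85},{"delta_pos": [-10,0,-110],"roll": 0,"jaw": 0.85},{"delta_pos": [-50,-40,-110],"roll": 0,"jaw": 0.85},{"delta_pos": [-95,-80,-110],"roll": 0,"jaw": 0.85},{"delta_pos": [-140,-120,-110],"roll": 0,"jaw": 0.85},{"delta_pos": [-180,-150,-110],"roll": 0,"jaw": 0.85},{"delta_pos": [-220,-150,-110],"roll": 0,"jaw": 0.85}]}}

```text
time: 30.5
eef_pos: [335.0, 247.3, 137.6]
tool_rot: [-0.0, 0.736, 0.677, 0.0]
force: [1.6, -1.3, -0.2]
opening: 77.7
grip_force: 0.0
```

```bash
python3 b2.py 17 36; python3 go.py 501.5 301.2 100 -5
python3 - <<'E'
from fit import *
im=cv2.imread('pics/top17.png')[:,:,::-1].copy(); m=wood(im,'b','top'); m[:185]=0; m[:,225:]=0
n,l,st,c=cv2.connectedComponentsWithStats(m)
for i in range(1,n):
    if st[i,4]>30: print(st[i],c[i].round(1), ray('top',*c[i],12 if c[i][0]>172 else 36).round(1))
d=cv2.imread('pics/side17.png')
print([(r,*d[r,274].tolist()) for r in range(296,308)])
print([(r,*d[r,274].tolist()) for r in range(255,300,3)])
E
```

```text
stack top [503.98 445.95   1.51] deg 86.4 74.0
stack side [499.9  433.97   1.5 ] deg 86.1 303.6
[333.55074102 243.87699313 137.33539593] 30.6
t 30.6 at [333.6 243.9 137.3] yaw -5.0 open 77.2 F [ 0.2  0.  -0.4] q [ 0.49  0.32  1.94 -0.    0.89  0.57]
delta [ 71.8 162.4  36.7] roll 0.0 alt -180.0
[140 195  33  20 526] [156.  204.3] [503.1 443.9  36. ]
[180 196  33  19 513] [195.7 204.9] [503. 301.  12.]
[(296, 81, 162, 239), (297, 81, 161, 239), (298, 80, 161, 238), (299, 78, 159, 237), (300, 74, 148, 228), (301, 72, 131, 200), (302, 116, 184, 235), (303, 162, 235, 253), (304, 146, 220, 247), (305, 103, 154, 192), (306, 94, 140, 175), (307, 93, 140, 174)]
[(255, 48, 51, 55), (258, 73, 133, 209), (261, 81, 156, 234), (264, 81, 154, 232), (267, 80, 151, 230), (270, 141, 218, 249), (273, 91, 135, 167), (276, 90, 135, 169), (279, 89, 133, 169), (282, 82, 160, 238), (285, 82, 162, 239), (288, 83, 162, 240), (291, 82, 162, 240), (294, 81, 162, 239), (297, 81, 161, 239)]
```

{"api": "carry_out", "payload": {"rows": [{"delta_pos": [71.8,162.6,37],"roll": 0,"jaw": 0.85},{"delta_pos": [71.8,162.6,37],"roll": 0,"jaw": 0.85},{"delta_pos": [71.8,162.6,37],"roll": 0,"jaw": 0.85},{"delta_pos": [71.8,162.6,37],"roll": 0,"jaw": 0.85},{"delta_pos": [71.8,162.6,37],"roll": 0,"jaw": 0.85},{"delta_pos": [71.8,162.6,80],"roll": 0,"jaw": 0.85},{"delta_pos": [71.8,162.6,80],"roll": 0,"jaw": 0.85},{"delta_pos": [71.8,162.6,80],"roll": 0,"jaw": 0.85}]}}

```text
time: 31.4
eef_pos: [505.1, 305.5, 57.4]
tool_rot: [-0.0, 0.737, 0.676, -0.001]
force: [-0.7, -0.3, 0.6]
opening: 77.8
grip_force: 0.0
```

```bash
python3 go.py 501.8 301.2 4 -5
```

```text
t 31.4 at [505.1 305.5  57.4] yaw -4.9 open 77.8 F [-0.7 -0.3  0.6] q [0.44 0.63 1.59 0.   0.92 0.53]
delta [-4.5 -2.8 53.4] roll 0.1 alt -179.9
```

{"api": "carry_out", "payload": {"rows": [{"delta_pos": [-4.5,-2.8,15],"roll": 0,"jaw": 0.85},{"delta_pos": [-4.5,-2.8,32],"roll": 0,"jaw": 0.85},{"delta_pos": [-4.5,-2.8,45],"roll": 0,"jaw": 0.85},{"delta_pos": [-4.5,-2.8,51],"roll": 0,"jaw": 0.85},{"delta_pos": [-4.5,-2.8,53.5],"roll": 0,"jaw": 0.85},{"delta_pos": [-4.5,-2.8,53.5],"roll": 0,"jaw": 0.85},{"delta_pos": [-4.5,-2.8,53.5],"roll": 0,"jaw": 0.5},{"delta_pos": [-4.5,-2.8,53.5],"roll": 0,"jaw": 0.5},{"delta_pos": [-4.5,-2.8,53.5],"roll": 0,"jaw": 0.5},{"delta_pos": [-4.5,-2.8,53.5],"roll": 0,"jaw": 0.5},{"delta_pos": [-4.5,-2.8,53.5],"roll": 0,"jaw": 0.5}]}}

```text
time: 32.5
eef_pos: [502.6, 301.5, 3.5]
tool_rot: [0.0, 0.737, 0.676, 0.0]
force: [-0.3, -0.3, 6.2]
opening: 53.8
grip_force: 29.7
```

{"api": "carry_out", "payload": {"rows": [{"delta_pos": [0,0,-15],"roll": 0,"jaw": 0.5},{"delta_pos": [0,0,-40],"roll": 0,"jaw": 0.5},{"delta_pos": [0,0,-80],"roll": 0,"jaw": 0.5},{"delta_pos": [0,0,-110],"roll": 0,"jaw": 0.5},{"delta_pos": [0,0,-110],"roll": 0,"jaw": 0.5},{"delta_pos": [0,0,-110],"roll": 0,"jaw": 0.5}]}}

```text
time: 33.1
eef_pos: [502.6, 301.5, 113.5]
tool_rot: [0.0, 0.737, 0.676, 0.0]
force: [0.2, 0.4, -2.1]
opening: 54.1
grip_force: 29.7
```

```bash
python3 go.py 501 442 100 -4.9
```

```text
t 33.1 at [502.6 301.5 113.5] yaw -4.9 open 54.1 F [ 0.2  0.4 -2.1] q [ 0.44  0.55  1.56 -0.    1.03  0.52]
delta [139.9 -13.7  13.5] roll -0.0 alt 180.0
```

{"api": "carry_out", "payload": {"rows": [{"delta_pos": [25,-2.5,0],"roll": 0,"jaw": 0.5},{"delta_pos": [60,-6,0],"roll": 0,"jaw": 0.5},{"delta_pos": [95,-9,0],"roll": 0,"jaw": 0.5},{"delta_pos": [122,-12,5],"roll": 0,"jaw": 0.5},{"delta_pos": [136,-13.5,10],"roll": 0,"jaw": 0.5},{"delta_pos": [140,-13.7,13.5],"roll": 0,"jaw": 0.5},{"delta_pos": [140,-13.7,13.5],"roll": 0,"jaw": 0.5},{"delta_pos": [140,-13.7,13.5],"roll": 0,"jaw": 0.5},{"delta_pos": [140,-13.7,13.5],"roll": 0,"jaw": 0.5}]}}

```text
time: 34.0
eef_pos: [501.2, 441.0, 99.9]
tool_rot: [0.0, 0.737, 0.676, -0.0]
force: [-0.5, -0.3, -1.1]
opening: 53.5
grip_force: 29.7
```

```bash
python3 go.py 501.1 442.2 45 -4.9;  python3 - <<'E'
from fit import *
p,M,s=tool(); d=snap('side','side18')
print([(r,*d[r,274].tolist()) for r in range(274,296)])
for v in(284,285,286): print(ray('side',274,v,p[2]-3.5)[1]-p[1])
E
```

```text
t 34.0 at [501.2 441.   99.9] yaw -5.0 open 53.5 F [-0.5 -0.3 -1.1] q [ 0.63  0.67  1.35 -0.    1.12  0.72]
delta [ 1.2 -0.2 54.9] roll -0.1 alt 179.9
[(274, 102, 68, 40), (275, 96, 63, 39), (276, 101, 65, 39), (277, 95, 63, 38), (278, 67, 47, 34), (279, 55, 40, 30), (280, 80, 54, 36), (281, 109, 72, 40), (282, 127, 82, 45), (283, 133, 86, 46), (284, 133, 85, 46), (285, 124, 80, 44), (286, 109, 71, 39), (287, 108, 70, 38), (288, 110, 71, 39), (289, 110, 70, 38), (290, 110, 70, 38), (291, 110, 70, 38), (292, 109, 70, 38), (293, 108, 70, 39), (294, 108, 70, 38), (295, 109, 70, 38)]
44.88583694833255
48.59244126490955
52.27560965561099
```

{"api": "carry_out", "payload": {"rows": [{"delta_pos": [0.8,0,10],"roll": 0,"jaw": 0.5},{"delta_pos": [0.8,0,25],"roll": 0,"jaw": 0.5},{"delta_pos": [0.8,0,40],"roll": 0,"jaw": 0.5},{"delta_pos": [0.8,0,50],"roll": 0,"jaw": 0.5},{"delta_pos": [0.8,0,55],"roll": 0,"jaw": 0.5},{"delta_pos": [0.8,0,57],"roll": 0,"jaw": 0.5},{"delta_pos": [0.8,0,58.5],"roll": 0,"jaw": 0.5},{"delta_pos": [0.8,0,58.5],"roll": 0,"jaw": 0.5}]}}

```text
time: 34.85
eef_pos: [501.2, 443.0, 41.5]
tool_rot: [0.0, 0.737, 0.676, 0.0]
force: [-1.0, 1.5, -0.8]
opening: 53.6
grip_force: 29.7
```

{"api": "carry_out", "payload": {"rows": [{"delta_pos": [-1,0,0.7],"roll": 0,"jaw": 0.5},{"delta_pos": [-1,0,1.5],"roll": 0,"jaw": 0.5},{"delta_pos": [-1,0,2],"roll": 0,"jaw": 0.5},{"delta_pos": [-1,0,2],"roll": 0,"jaw": 0.5}]}}

```text
time: 35.25
eef_pos: [501.0, 441.9, 39.6]
tool_rot: [0.0, 0.737, 0.676, 0.0]
force: [-0.9, -0.6, 3.9]
opening: 53.9
grip_force: 29.7
```

{"api": "carry_out", "payload": {"rows": [{"delta_pos": [0,0,0],"roll": 0,"jaw": 0.75},{"delta_pos": [0,0,0],"roll": 0,"jaw": 0.75},{"delta_pos": [0,0,0],"roll": 0,"jaw": 0.75},{"delta_pos": [0,0,-15],"roll": 0,"jaw": 0.75},{"delta_pos": [0,0,-40],"roll": 0,"jaw": 0.75},{"delta_pos": [0,0,-80],"roll": 0,"jaw": 0.85},{"delta_pos": [-10,0,-110],"roll": 0,"jaw": 0.85},{"delta_pos": [-50,-40,-110],"roll": 0,"jaw": 0.85},{"delta_pos": [-95,-80,-110],"roll": 0,"jaw": 0.85},{"delta_pos": [-140,-120,-110],"roll": 0,"jaw": 0.85},{"delta_pos": [-180,-150,-110],"roll": 0,"jaw": 0.85},{"delta_pos": [-220,-150,-110],"roll": 0,"jaw": 0.85}]}}

```text
time: 36.45
eef_pos: [334.6, 247.3, 150.1]
tool_rot: [-0.0, 0.736, 0.677, 0.0]
force: [1.3, 0.3, -0.3]
opening: 77.3
grip_force: 0.0
```

```bash
python3 go.py
python3 - <<'E'
from fit import *
im=snap('top','top19'); m=wood(im,'b','top'); m[:185]=0; m[:,225:]=0
n,l,st,c=cv2.connectedComponentsWithStats(m)
for i in range(1,n):
    if st[i,4]>30: print(st[i],c[i].round(1), ray('top',*c[i],48).round(1))
d=snap('side','side19')
h=cv2.cvtColor(d,cv2.COLOR_RGB2HSV); m=cv2.inRange(h,(8,75,110),(30,255,255)); m[200:]=0; m[:120]=0; m[:,:270]=0; m[:,300:]=0
n,l,st,c=cv2.connectedComponentsWithStats(m)
print([(st[i].tolist(),c[i].round(1)) for i in range(1,n) if st[i,4]>5])
t=[458.5,-84.5,-.06]
for y in(62,-62): print(proj('side',place([-25,y,193],t)[0]))
p10=cv2.imread('pics/side10.png')[:,:,::-1].astype(int)
df=np.abs(p10[120:225,255:320]-d[120:225,255:320]).max(2)>60; print('pail diff',df.sum())
E
```

```text
t 36.45 at [334.6 247.3 150.1] yaw -4.8 open 77.3 F [ 1.3  0.3 -0.3] q [0.49 0.3  1.92 0.   0.93 0.58]
[140 195  33  19 537] [155.6 204.1] [502.2 441.8  48. ]
[([283, 144, 5, 5, 17], array([284.6, 146.3])), ([284, 158, 5, 5, 21], array([286.1, 160. ]))]
(np.float64(285.69834349467544), np.float64(160.90105719782431))
(np.float64(284.5739497615642), np.float64(147.4068029137304))
pail diff 539
```

{"api": "carry_out", "payload": {"rows": [{"delta_pos": [0,0,-60],"roll": 0,"jaw": 0.85},{"delta_pos": [0,0,-60],"roll": 0,"jaw": 0.85},{"delta_pos": [0,0,-60],"roll": 0,"jaw": 0.85},{"delta_pos": [0,0,-60],"roll": 0,"jaw": 0.85},{"delta_pos": [0,0,-60],"roll": 0,"jaw": 0.85},{"delta_pos": [0,0,-60],"roll": 0,"jaw": 0.85},{"delta_pos": [0,0,-60],"roll": 0,"jaw": 0.85},{"delta_pos": [0,0,-60],"roll": 0,"jaw": 0.85}]}}

```text
time: 37.35
eef_pos: [337.0, 248.0, 208.9]
tool_rot: [-0.0, 0.737, 0.676, -0.0]
force: [0.4, 0.2, 0.8]
opening: 77.6
grip_force: 0.0
```

Run:
```python
from h import *
print(workorder.close_job())
```

```text
the job is handed in; nothing more can be done
None
```

I hung both pails by their handles on the two double hooks, stacked all three boards on the rest, and handed the job in at about 37 s; camera measurements put the handles and boards in place, but no verdict came back.

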